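# Third hand: hold a block against the sprung fence of a fastening jig

## Robot

A 7-joint arm with a two-finger parallel gripper is mounted at the origin on the work surface; the furniture and walls round the work are solid. World frame = base frame: x ahead of the robot, y to its left, z up, the work surface at z = 0. Lengths are in m, angles in degrees, forces in N, time in s.
With the tool pointing down it reaches from about 0.425 to 0.875 m from the base axis. Payload 4.7 kg.
Tool frame: the origin (TCP) lies at the very end of the fingers, on their centre line; the grasp point (between the pads) lies 19 mm behind it; z points along the fingers, y is the direction in which the jaws open and shut (so a half turn about z gives the same grasp; the last joint's range is limited). The gripper opens to 87 mm and grips with 3 to 60 N. Pads are 19 mm wide; open, the fingers measure 117 mm over their backs; the gripper's body (75 mm by 190 mm) begins 51 mm behind the grasp point.
Start: joints at [73.344, 18.392, -4.016, 83.108, 1.295, 78.541, -3.26], TCP at [0.195, -0.62, 0.188] pointing down, gripper open.
Joint ranges: [-163.93, 163.93], [-17.29, 119.83], [-79.2, 71.16], [3.27, 140.29], [-89.18, 269.18], [5.43, 117.66], [-154.24, 154.24]. Speed limits (degrees/s): [147.25, 147.25, 180, 180, 180, 180, 180].

## Interface

Orientations are given as [roll, pitch, yaw] about the fixed x, y, z axes, in that order (R = Rz(yaw) Ry(pitch) Rx(roll)).
In Python, from cell import * gives the robot as it stands.
- The arm moves only by the tool arm_command, never from a script. Its argument "targets" is a list that holds one entry, the list of rows, each a list of 7 numbers: the shift along the tool's x, y, z in m, then the turn, a rotation vector about the tool's x, y, z in degrees, then the gripper's target within -1 to 1 (shut at 1, half-way at 0, fully open at -1). In form: [[[tx, ty, tz, rx, ry, rz, claw], ...]]. A call has 1 to 10 rows; each row is the pose to reach, as a shift and turn from the pose commanded when the call began, along the tool's axes at that moment; what a row does not reach only later rows make up. A row lasts 1/10 s, in which the tool goes at most 50 mm and 8.59 degrees, less where a joint would pass 70% of its speed; a pose out of reach is approached as far as the arm can. A call with a gripper value outside its range is refused whole. The fingers move at their own pace and stop on an object; "newtons" is the grip in N (left out, the last holds). Time passes only in rows, so rows that repeat a pose let the fingers close. It gives the time, the measured TCP pose, the force and the opening at its end, in the units of the state.
- get_obs(): the state, without advancing time (a new reading comes with each control period).
- read_camera(name): name is "scene" or "top" or "wrist"; returns a dict with "img" (400x640x3 uint8, red, green, blue), "z_map" (400x640 float32, m along the optical axis (not along the pixel's ray), 0 where there is no reading), "K" (3x3 intrinsics, pixels), "origin" and "attitude" of the camera in the world. Camera axes: x right, y down, z forward; pixel columns grow to the right and rows downward; lengths in m; the calibration is good to about 2 mm. The wrist camera is an equidistant fisheye: a pixel r from the principal point sees the ray r / f radians off the axis. A picture is of the moment at which its call begins.
- sign_off(): hands the job in, once; it reports no verdict.
Trained networks look in the newest picture that a camera, given by its name, has taken for a name from the list of things; names that differ only in an ending like _2 or _b are one class to them, and where a whole thing is asked for, a point or a joint stands for the part that bears it (a point fixed in the world has none). Each returns a list of dicts, best first, with "conf" (0 to 1); they miss things now and then, are a little off and sometimes report something else, mostly with a low value. They report only what shows in the picture. A call takes as long as a camera call. They do not tell look-alikes from the thing itself.
- search_frame(thing, camera): "position" ([column, row] in pixels, amid what is visible of it).
The state is a dict: "time_s": time; "qpos": joint angles; "joint_velocities": joint speeds; "effort": joint torques, N m; "tool_pos": TCP position; "tool_rot": TCP orientation; "force": force on the tool from outside, world axes, zero at the start; "wrist_torque": the same for the moment, N m; "grip_width": finger opening in m.
Only numpy, scipy, OpenCV 4.12 (cv2) and the standard library are available. Lean on these libraries where they do the work, as an engineer would, in place of code of your own. Each camera call takes 0.05 s, during which the arm holds its last target.

## Task

Act as a third hand for a colleague who is about to screw the steel setting block in place: pick it up, lay it level, lengthwise and centred between the yellow lines of the grey fastening jig, and, while still clear of the fence, press it down until the orange sprung pad is flush with the bed. Then, keeping it down, slide it end-on against the sprung fence until the black pointer's tip stands in the green band, never letting it run deep into the red, and finish while still gripping and pressing it steadily there. Leave the other loose things where they are.

Things in the scene. Friction and masses are not known exactly. Their poses are not given: they have to be found in the camera images.
- block_centre (a point): centre (half-way up) of the loose grey steel setting block, 25 (x) x 75 (y) x 50 (z, upright) mm, about 0.43 to 0.87 kg, standing on the table; grasp it from above across its 25 mm (its x). Its two ends are alike. On the straight way to the jig stands a gauge box whose open lid reaches 160 mm above the table: carry the block over it. A file rack (310 mm high) and a dial stand (190 mm) stand to the left of the block.
- jig: the fixed grey fastening jig. Origin: underside centre of the seat, on the table. x points along the seat towards the fence, y across it, z up. Bed plate 15 mm thick, x from -85 to +150 mm, y +-50 mm. Two yellow lines 29 mm apart along x mark the seat. The spring housing behind the fence (x 85 to 140 mm) stands 50 mm above the table. Its white scale on top has a green band and, farther back, a red one.
- seat (a point): point on the bed's top surface (15 mm above the table) at the middle of the seat, over the centre of the pad; axes as the jig
- pad (a joint): travel (m) of the orange sprung pad (20 x 16 mm) in the middle of the seat: 0 = up, standing 8 mm proud of the bed; 0.008 = flush with the bed (fully down, block resting on the bed). Spring 6 N at 0 and 12 N when flush: the block's own weight does not bring it down, it must be pressed and kept down.
- fence (a joint): travel (m) of the steel sprung fence along the jig's +x: 0 = at rest, at most 0.020. Spring 1000 N/m (1 N per mm). The pointer's tip is in the green band from 0.007 to 0.013, aim for 0.010 (10 N); red begins at 0.016.
- fence_face (a point): middle of the fence's pressing face, 18 mm above the bed; the face is 44 mm wide, from 2 to 34 mm above the bed, looks along the jig's -x and at rest lies 50 mm from the middle of the seat: a block laid centred over the pad is 12 mm short of it
- tape_roll: roll of tan adhesive tape lying flat, 68 mm across, 18 high; a loose bystander, origin under its centre
- gear: grey steel gear lying flat, 60 mm across, 20 high; a loose bystander, origin under its centre
- oil_bottle: small cream oil bottle with red spout, 38 mm across, 112 high, upright; a loose bystander, origin under its centre
- torch: black torch lying down, 109 mm long, 32 thick; a loose bystander, origin under its centre
- bracket_part: small bent grey bracket, 36 x 50 x 40 mm; a loose bystander, origin under its centre
There are look-alikes about, which are no part of the job. What is shaped like the part that bears block_centre but blue or pink is not meant.

How it is judged:
By the outcome, as a careful person would: the job done as asked, in the order asked, and still so for the second after the job is handed in, while the arm keeps its last pose, push and grip.
It also fails if it takes over 51 s, if anything falls off the work surface, if the arm or the gripper's body presses on something with over 40 N, if the wrist force passes 120 N, or if a joint passes its speed limit or range.

## Working session

There is one attempt and no reset: what is moved stays moved. The work goes in short steps, Python scripts to look and compute and a tool call to move; the robot and the scene stay as the last step left them, time stands still between calls to the robot, and variables do not carry over. Pictures are saved under pics/ and viewed, and the job is handed in when it is done.

Besides the shell and the picture viewer there is one more tool, called by a JSON object that holds its "method" and its "body". arm_command: Moves the arm, as the interface text tells. Its arguments: {"type":"object","properties":{"targets":{"type":"array","items":{"type":"array","items":{"type":"array","items":{"type":"number"}}}},"newtons":{"type":"number"}},"required":["targets"]}

```bash
ls; mkdir -p pics; python3 - <<'E'
from cell import *
import cv2,numpy as np
o=get_obs();print(o)
for n in ("scene","top","wrist"):
    c=read_camera(n); cv2.imwrite(f"pics/{n}0.png",c["img"][:,:,::-1]); np.savez(f"{n}0.npz",**c)
    print(n,c["K"],c["origin"],c["attitude"])
    for t in ("block_centre","jig","fence","pad"):
        print(t,[(np.round(d["position"]),round(d["conf"],2)) for d in search_frame(t,n)])
E
```

```text
pics
{'time_s': 0.0, 'qpos': array([73.34567105, 18.43874483, -4.01595426, 83.17560159,  1.29545808,
       78.54079276, -3.2602936 ]), 'joint_velocities': array([ 0.01962578, -0.03833698,  0.04255133,  0.00412801,  0.07982524,
        0.00567556,  0.01028182]), 'effort': array([-2.56625881e-04, -4.91290569e+01, -4.04761825e-01, -3.12536860e+01,
       -6.42733625e-02,  4.35307575e-02,  1.66565633e-04]), 'tool_pos': array([ 0.19481062, -0.61946246,  0.18645908]), 'tool_rot': array([-1.79890133e+02,  6.11956728e-03,  1.74642990e+01]), 'force': array([-0.40597255,  0.26320356,  0.10414337]), 'wrist_torque': array([-0.00196598,  0.02368341, -0.00055055]), 'grip_width': 0.08682018212425137}
scene [[515.2276784    0.         317.24023437]
 [  0.         515.2276784  200.02854126]
 [  0.           0.           1.        ]] [-0.61450943 -1.09716201  0.71220278] [-113.56160784    1.29975898  -48.90663772]
block_centre [(array([343., 207.]), 0.81), (array([234., 191.]), 0.76), (array([226., 180.]), 0.54)]
jig [(array([369., 236.]), 0.81)]
fence []
pad [(array([453., 245.]), 0.3)]
top [[473.94100128   0.         317.80568725]
 [  0.         473.94100128 206.62362527]
 [  0.           0.           1.        ]] [ 0.23799247 -0.090963    1.62270449] [-169.42604299   -0.43358933  -89.56433708]
block_centre [(array([217., 196.]), 0.66), (array([216., 229.]), 0.66), (array([184., 216.]), 0.61), (array([334., 199.]), 0.49)]
jig [(array([378., 217.]), 0.6)]
fence [(array([378., 210.]), 0.59)]
pad []
wrist [[309.70691629   0.         319.4088594 ]
 [  0.         309.70691629 197.8954039 ]
 [  0.           0.           1.        ]] [ 0.25766634 -0.6009736   0.38490098] [ 1.66118203e+02 -6.96014837e-02 -7.25780168e+01]
block_centre []
jig []
fence []
pad []
```

View pics/scene0.png

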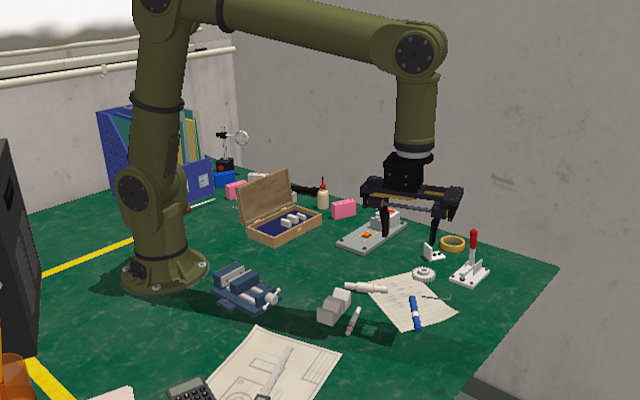

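View pics/top0.png

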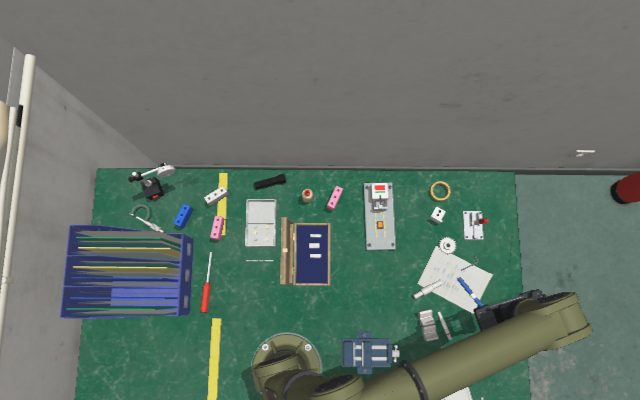

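View pics/wrist0.png

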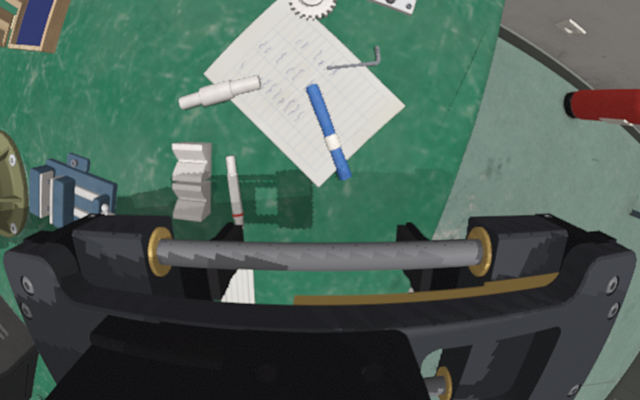

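```bash
cat > h.py <<'E'
import numpy as np
from scipy.spatial.transform import Rotation as R
def rot(a): return R.from_euler('xyz',a,degrees=True).as_matrix()
def world(c,u,v,z=None,depth=None):
    K=c["K"]; d=np.stack([(np.asarray(u,float)-K[0,2])/K[0,0],(np.asarray(v,float)-K[1,2])/K[1,1],np.ones(np.shape(u))],-1)
    Rm=rot(c["attitude"]); w=d@Rm.T
    if z is not None:
        s=(z-c["origin"][2])/w[...,2]
    else: s=depth
    return c["origin"]+w*np.asarray(s)[...,None]
def cloud(c):
    h,w=c["z_map"].shape; U,V=np.meshgrid(np.arange(w),np.arange(h)); return world(c,U,V,depth=c["z_map"])
E
python3 - <<'E'
from h import *
import cv2
c=dict(np.load("top0.npz")); im=c["img"][:,:,::-1]
a=cv2.resize(im[160:260,130:280],None,fx=5,fy=5,interpolation=cv2.INTER_CUBIC)
b=cv2.resize(im[170:260,300:420],None,fx=6,fy=6,interpolation=cv2.INTER_CUBIC)
cv2.imwrite("pics/cropA.png",a);cv2.imwrite("pics/cropB.png",b)
P=cloud(c)
for u,v in [(216,196),(217,229),(380,240),(380,210),(380,186),(335,198),(285,250),(150,188),(188,250),(307,196),(270,182)]:
    print(u,v,P[v,u].round(3))
E
```

```text
216 196 [0.566 0.245 0.047]
217 229 [0.453 0.235 0.051]
380 240 [ 0.424 -0.313  0.018]
380 210 [ 0.529 -0.316  0.011]
380 186 [ 0.605 -0.312  0.051]
335 198 [ 0.563 -0.159  0.047]
285 250 [0.374 0.    0.158]
150 188 [0.591 0.469 0.05 ]
188 250 [0.38  0.324 0.065]
307 196 [ 0.566 -0.064  0.059]
270 182 [0.621 0.065 0.029]
```

View pics/cropA.png

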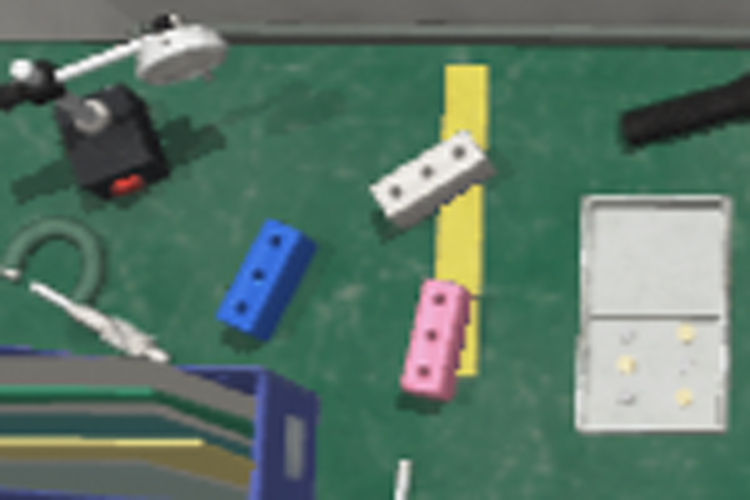

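View pics/cropB.png

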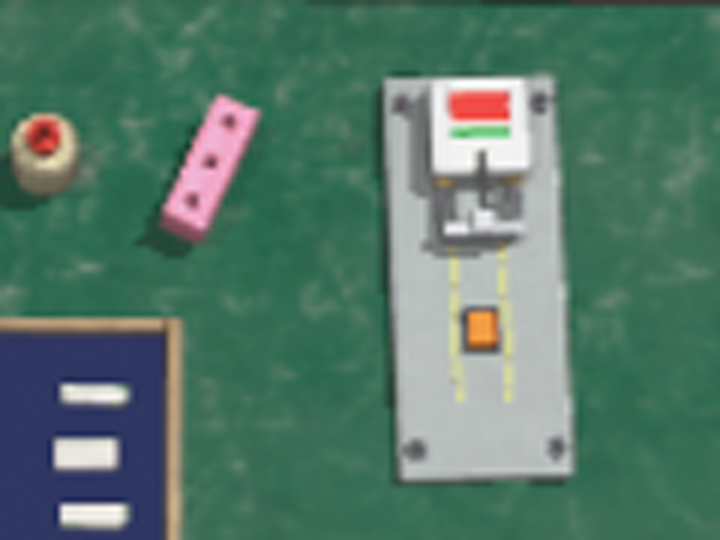

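```bash
python3 - <<'E'
from h import *
import cv2
c=dict(np.load("top0.npz"))
cr=lambda pts,u0,v0,s: [((x+.5)/s-.5+u0,(y+.5)/s-.5+v0) for x,y in pts]
def W(p,z): p=np.array(p); return world(c,p[:,0],p[:,1],z=z)
q=W(cr([(370,187),(468,130),(487,155),(388,210)],130,160,5),.05);print(q.round(4),q.mean(0),np.linalg.norm(q[1]-q[0]),np.linalg.norm(q[2]-q[1]))
d=q[1]-q[0]+q[2]-q[3];print("block long dir deg",np.degrees(np.arctan2(d[1],d[0])))
P=cloud(c)
m=(P[...,2]>.043)&(P[...,2]<.056)&(abs(P[...,0]-.566)<.06)&(abs(P[...,1]-.245)<.06)
X=P[m][:,:2].astype(np.float32);print(m.sum(),cv2.minAreaRect(X),X.mean(0))
# jig: bed corners, pad, lines
q=W(cr([(386,77),(552,75),(573,472),(398,473)],300,170,6),.015);print(q.round(4),q.mean(0))
print("pad",W(cr([(482,329)],300,170,6),.023))
l=W(cr([(455,250),(460,402),(502,250),(508,400)],300,170,6),.015);print(l.round(4))
for i in(0,2):
  d=l[i]-l[i+1];print(np.degrees(np.arctan2(d[1],d[0])))
for i,j in((0,3),(1,2)):
  d=q[i]-q[j];print(np.degrees(np.arctan2(d[1],d[0])))
hsv=cv2.cvtColor(c["img"],cv2.COLOR_RGB2HSV)
m=(hsv[...,0]>5)&(hsv[...,0]<20)&(hsv[...,1]>170)&(hsv[...,2]>180);m[:, :360]=0;m[:,400:]=0
v,u=np.nonzero(m);print(len(u),u.mean(),v.mean(),W([(u.mean(),v.mean())],.023))
E
```

```text
[[0.5613 0.2859 0.05  ]
 [0.6015 0.2215 0.05  ]
 [0.5842 0.2078 0.05  ]
 [0.5456 0.2729 0.05  ]] [0.57312086 0.24702649 0.05      ] 0.07593075506630761 0.022006839231189977
block long dir deg -58.698468559416604
144 ((0.5725894570350647, 0.24938690662384033), (0.027021614834666252, 0.0746702179312706), 33.51816177368164) [0.57168025 0.24906033]
[[ 0.6255 -0.261   0.015 ]
 [ 0.6276 -0.3576  0.015 ]
 [ 0.3966 -0.3646  0.015 ]
 [ 0.3952 -0.2654  0.015 ]] [ 0.51124554 -0.31214856  0.015     ]
pad [[ 0.47684052 -0.31326589  0.023     ]]
[[ 0.5238 -0.2996  0.015 ]
 [ 0.436  -0.3012  0.015 ]
 [ 0.524  -0.3266  0.015 ]
 [ 0.4373 -0.3285  0.015 ]]
1.014251220979866
1.2416873860577329
1.1037119082774078
1.7509088243520914
24 379.9166666666667 224.08333333333334 [[ 0.47799023 -0.31328482  0.023     ]]
```

```bash
cat > rel.py <<'E'
import sys
from h import *
from cell import *
# usage: rel.py x y z yaw  -> shift & rotvec from nominal commanded pose (cmd args 5..8 optional)
def rel(cmd,tgt):
    """cmd,tgt: (x,y,z,yaw) with tool straight down"""
    Rc=rot([180,0,cmd[3]]);Rt=rot([180,0,tgt[3]])
    return Rc.T@(np.array(tgt[:3])-np.array(cmd[:3])), R.from_matrix(Rc.T@Rt).as_rotvec(degrees=True)
if __name__=="__main__":
    a=list(map(float,sys.argv[1:])); 
    s,r=rel(a[:4],a[4:8]);print(s.round(4),r.round(2), np.linalg.norm(s)/.05, np.linalg.norm(r)/8.59)
E
python3 rel.py .195 -.62 .188 17.5 .45 -.30 .33 60
python3 rel.py .45 -.30 .33 60 .57 .245 .33 122
```

```text
[ 0.3394 -0.2285 -0.142 ] [  0.    0.  -42.5] 8.662309160957024 4.947613504074504
[ 0.532  -0.1686 -0.    ] [  0.   0. -62.] 11.161093136427093 7.217694994179278
```

{"method": "arm_command", "body": {"targets": [[[0.085,-0.057,-0.06,0,0,-8,-1],[0.17,-0.114,-0.1,0,0,-17,-1],[0.255,-0.17,-0.142,0,0,-30,-1],[0.34,-0.228,-0.142,0,0,-42.5,-1],[0.34,-0.228,-0.142,0,0,-42.5,-1],[0.34,-0.228,-0.142,0,0,-42.5,-1],[0.34,-0.228,-0.142,0,0,-42.5,-1],[0.34,-0.228,-0.142,0,0,-42.5,-1],[0.34,-0.228,-0.142,0,0,-42.5,-1],[0.34,-0.228,-0.142,0,0,-42.5,-1]]]}}

```text
time_s: 1.75
tool_pos: [0.4555, -0.2946, 0.3317]
tool_rot: [179.8, -0.1, 60.6]
force: [0.5, 0.3, 0.1]
grip_width: 0.087
```

```bash
python3 - <<'E'
from cell import *
import cv2,numpy as np
o=get_obs();print(o["time_s"],o["tool_pos"],o["tool_rot"],o["force"],o["qpos"])
c=read_camera("wrist");cv2.imwrite("pics/w1.png",c["img"][:,:,::-1]);np.savez("w1.npz",**c);print(c["origin"],c["attitude"])
E
```

```text
1.75 [ 0.45554133 -0.29457963  0.33173551] [ 1.79773921e+02 -1.30527648e-01  6.05810737e+01] [0.49887782 0.32795275 0.07588548] [ 53.24100591   4.47451925 -24.6533726   83.70876952   1.73842031
  91.99431153  -0.69763291]
[ 0.48718316 -0.23835151  0.52922959] [166.20866897  -0.27060311 -29.4586758 ]
```

View pics/w1.png

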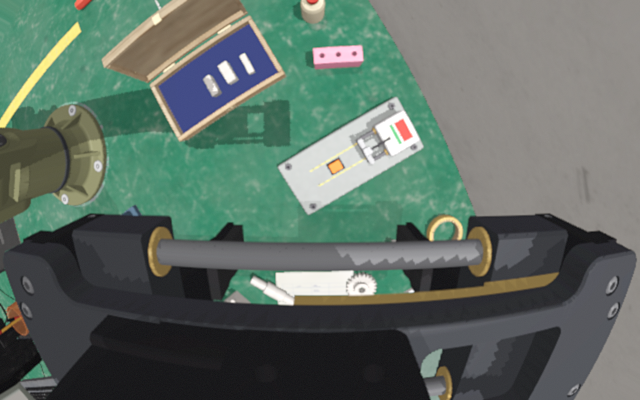

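```bash
cat >> h.py <<'E'
def fish(c,u,v,z):
    K=c["K"];x=(np.asarray(u,float)-K[0,2])/K[0,0];y=(np.asarray(v,float)-K[1,2])/K[1,1]
    r=np.hypot(x,y);k=np.where(r>1e-9,np.sin(r)/np.maximum(r,1e-9),1)
    d=np.stack([x*k,y*k,np.cos(r)],-1)@rot(c["attitude"]).T
    return c["origin"]+d*((z-c["origin"][2])/d[...,2])[...,None]
def fishproj(c,P):
    d=(np.asarray(P)-c["origin"])@rot(c["attitude"]);t=np.arctan2(np.hypot(d[...,0],d[...,1]),d[...,2]);f=np.arctan2(d[...,1],d[...,0])
    return np.stack([c["K"][0,2]+c["K"][0,0]*t*np.cos(f),c["K"][1,2]+c["K"][1,1]*t*np.sin(f)],-1)
E
python3 - <<'E'
from h import *
import cv2
c=dict(np.load("w1.npz"));im=c["img"]
cv2.imwrite("pics/w1c.png",cv2.resize(im[85:225,270:430,::-1],None,fx=4,fy=4,interpolation=cv2.INTER_CUBIC))
hsv=cv2.cvtColor(im,cv2.COLOR_RGB2HSV)
m=(hsv[...,0]>5)&(hsv[...,0]<20)&(hsv[...,1]>170)&(hsv[...,2]>150);m[:150]=0;m[185:]=0;m[:,:320]=0;m[:,350:]=0
v,u=np.nonzero(m);print(len(u),u.mean(),v.mean(),fish(c,[u.mean()],[v.mean()],.023))
y=(hsv[...,0]>22)&(hsv[...,0]<34)&(hsv[...,1]>70)&(hsv[...,2]>120);y[:135]=0;y[195:]=0;y[:,:300]=0;y[:,375:]=0
v,u=np.nonzero(y);P=fish(c,u,v,.015);print(len(u))
for p in P: print(p[:2].round(4),end=' ')
E
```

```text
11 332.72727272727275 162.27272727272728 [[ 0.47689929 -0.30597638  0.023     ]]
11
[ 0.525  -0.2968] [ 0.5242 -0.2982] [ 0.5256 -0.299 ] [ 0.5204 -0.2981] [ 0.5219 -0.2989] [ 0.4484 -0.3003] [ 0.4499 -0.3011] [ 0.4771 -0.3281] [ 0.465  -0.3292] [ 0.44   -0.3289] [ 0.4415 -0.3297]
```

View pics/w1c.png

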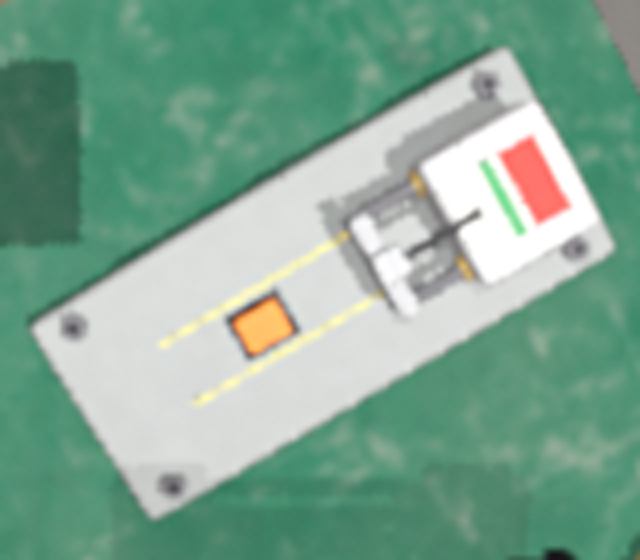

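```bash
python3 rel.py .45 -.30 .33 60 .572 .247 .25 122;python3 rel.py .45 -.30 .33 60 .51 -.05 .33 90
```

```text
[ 0.5347 -0.1678  0.08  ] [  0.   0. -62.] 11.322420235974283 7.217694994179278
[ 0.2465 -0.073  -0.    ] [  0.   0. -30.] 5.141984052872977 3.4924330616996504
```

{"method": "arm_command", "body": {"targets": [[[0.05,-0.015,0,0,0,-6,-1],[0.1,-0.03,0,0,0,-12,-1],[0.15,-0.045,0,0,0,-18,-1],[0.2,-0.06,0,0,0,-24,-1],[0.25,-0.075,0,0,0,-30,-1],[0.3,-0.09,0,0,0,-36,-1],[0.35,-0.105,0,0,0,-42,-1],[0.4,-0.125,0,0,0,-48,-1],[0.445,-0.14,0,0,0,-54,-1],[0.485,-0.155,0.02,0,0,-60,-1]]]}}

```text
time_s: 2.8
tool_pos: [0.5593, 0.1856, 0.3149]
tool_rot: [179.8, 0.1, 120.0]
force: [0.5, -1.1, -0.3]
grip_width: 0.0871
```

```bash
python3 - <<'E'
from rel import *
Rc=rot([180,0,60]);p=np.array([.45,-.3,.33])+Rc@[.485,-.155,.02];print(p)
s,r=rel([*p,120],[.572,.247,.22,122]);print(s,r)
print(get_obs()["tool_pos"])
E
```

```text
[0.55826606 0.19752232 0.31      ]
[0.03598196 0.03663278 0.09      ] [ 0.0000000e+00  2.4492936e-16 -2.0000000e+00]
[0.55925195 0.1856029  0.31491583]
```

{"method": "arm_command", "body": {"targets": [[[0.018,0.018,0.04,0,0,-1,-1],[0.036,0.037,0.08,0,0,-2,-1],[0.036,0.037,0.09,0,0,-2,-1],[0.036,0.037,0.09,0,0,-2,-1],[0.036,0.037,0.09,0,0,-2,-1],[0.036,0.037,0.09,0,0,-2,-1]]]}}

```text
time_s: 3.4
tool_pos: [0.5731, 0.2334, 0.2257]
tool_rot: [179.8, 0.1, 121.8]
force: [-0.2, 0.1, 0.5]
grip_width: 0.0869
```

```bash
python3 - <<'E'
from h import *
from cell import *
import cv2,numpy as np
o=get_obs();print(o["time_s"],o["tool_pos"],o["tool_rot"],o["force"],o["qpos"])
for n in("wrist","top"):
    c=read_camera(n);np.savez(n[0]+"2.npz",**c)
    cv2.imwrite(f"pics/{n}2.png",c["img"][:,:,::-1]);
    if n=="wrist": print(fishproj(c,np.array([[.572,.249,.05],[.572,.249,0]])), fishproj(c,o["tool_pos"]))
E
```

```text
3.4 [0.57305308 0.23336547 0.2256931 ] [1.79837833e+02 1.00868301e-01 1.21791309e+02] [-0.19395099  0.14249674  0.4530171 ] [ 15.02295742  20.3074489  -50.99448024  83.39514575  15.85543313
  83.58125717  -4.14516989]
[[325.02881825 164.01028813]
 [324.29143382 159.09707435]] [319.26233674 220.21586312]
```

View pics/wrist2.png

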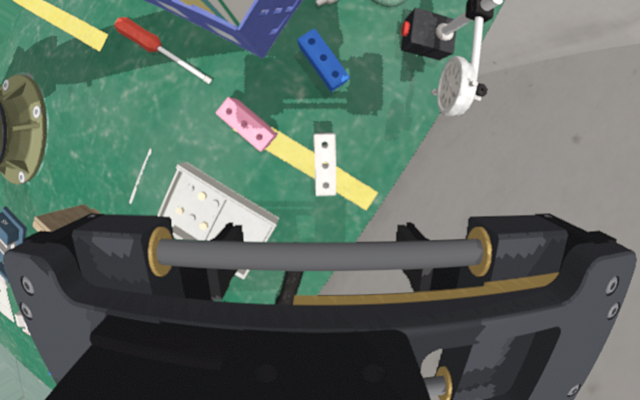

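```bash
python3 - <<'E'
from h import *
import cv2
c=dict(np.load("w2.npz"));im=c["img"]
cv2.imwrite("pics/w2c.png",cv2.resize(im[120:210,280:370,::-1],None,fx=6,fy=6,interpolation=cv2.INTER_CUBIC))
hsv=cv2.cvtColor(im,cv2.COLOR_RGB2HSV)
m=((hsv[...,1]<40)&(hsv[...,2]>110)).astype(np.uint8);m[:110]=0;m[215:]=0;m[:,:300]=0;m[:,350:]=0
m=cv2.morphologyEx(m,cv2.MORPH_CLOSE,np.ones((5,5)))
n,l,s,ct=cv2.connectedComponentsWithStats(m);i=1+s[1:,4].argmax();print(s[i],ct[i])
cn=cv2.findContours((l==i).astype(np.uint8),0,1)[0][0][:,0];P=fish(c,cn[:,0],cn[:,1],.05)[:,:2].astype(np.float32)
print(cv2.minAreaRect(P))
v,u=np.nonzero(l==i);P=fish(c,u,v,.05)[:,:2];print(P.mean(0));w,V=np.linalg.eigh(np.cov(P.T));print(np.degrees(np.arctan2(V[1,1],V[0,1])),np.sqrt(12*w))
E
```

```text
[ 313  132   24   65 1363] [324.83052091 163.47762289]
((0.5722527503967285, 0.24859419465065002), (0.027211258187890053, 0.07816425710916519), 33.82905960083008)
[0.57155372 0.24928775]
122.95898032093775 [0.02631525 0.07770835]
```

View pics/w2c.png

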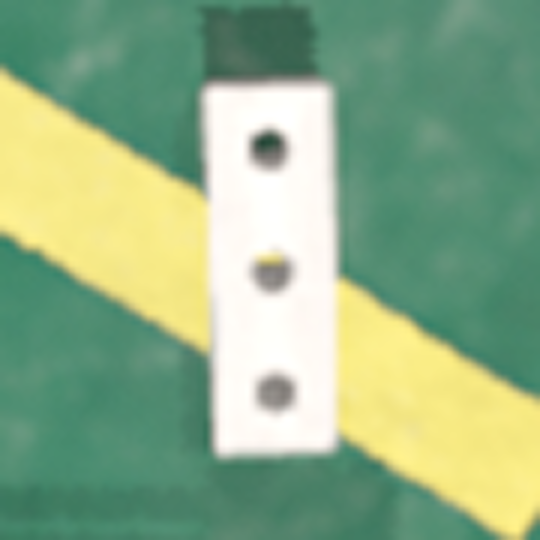

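```bash
python3 rel.py .573 .2334 .2257 121.8 .572 .249 .09 123.4
```

```text
[0.0138 0.0074 0.1357] [ 0.   0.  -1.6] 2.731948022931623 0.18626309662398183
```

{"method": "arm_command", "body": {"targets": [[[0.007,0.004,0.03,0,0,-1.6,-1],[0.014,0.0075,0.06,0,0,-1.6,-1],[0.014,0.0075,0.1,0,0,-1.6,-1],[0.014,0.0075,0.13,0,0,-1.6,-1],[0.014,0.0075,0.136,0,0,-1.6,-1],[0.014,0.0075,0.136,0,0,-1.6,-1],[0.014,0.0075,0.136,0,0,-1.6,-1]]]}}

```text
time_s: 4.2
tool_pos: [0.572, 0.2512, 0.0899]
tool_rot: [179.8, 0.0, 123.5]
force: [1.0, 0.9, -0.2]
grip_width: 0.087
```

```bash
python3 - <<'E'
from rel import *
o=get_obs();print(o["time_s"],o["tool_pos"],o["tool_rot"],o["qpos"])
print(rel([*o["tool_pos"],o["tool_rot"][2]],[.572,.249,.012,123.4]))
E
```

```text
4.2 [0.5719581  0.25119115 0.08987247] [1.79811864e+02 4.14358605e-02 1.23530958e+02] [ 12.06628147  26.45170471 -49.06945507  92.69902321  20.98563318
  70.32759933  -7.6082422 ]
(array([-0.00184965, -0.00117544,  0.07787247]), array([ 0.00000000e+00, -1.60377028e-17,  1.30957782e-01]))
```

{"method": "arm_command", "body": {"targets": [[[-0.002,-0.001,0.03,0,0,0,-1],[-0.002,-0.001,0.055,0,0,0,-1],[-0.002,-0.001,0.07,0,0,0,-1],[-0.002,-0.001,0.078,0,0,0,-1],[-0.002,-0.001,0.078,0,0,0,-1],[-0.002,-0.001,0.078,0,0,0,-1],[-0.002,-0.001,0.078,0,0,0,1],[-0.002,-0.001,0.078,0,0,0,1],[-0.002,-0.001,0.078,0,0,0,1],[-0.002,-0.001,0.078,0,0,0,1]]], "newtons": 50}}

```text
time_s: 5.2
tool_pos: [0.571, 0.2484, 0.0098]
tool_rot: [180.0, 0.0, 123.6]
force: [-0.1, 0.1, 0.3]
grip_width: 0.0625
```

{"method": "arm_command", "body": {"targets": [[[0,0,0,0,0,0,1],[0,0,0,0,0,0,1],[0,0,0,0,0,0,1],[0,0,0,0,0,0,1]]]}}

```text
time_s: 5.6
tool_pos: [0.5707, 0.2484, 0.0095]
tool_rot: [-180.0, -0.0, 123.6]
force: [0.5, -0.8, -0.5]
grip_width: 0.031
```

```bash
python3 - <<'E'
from rel import *
import cv2
o=get_obs();print(o)
c=read_camera("wrist");cv2.imwrite("pics/w3.png",c["img"][:,:,::-1])
E
```

```text
{'time_s': 5.6, 'qpos': array([ 10.31260437,  31.06695136, -46.52711406,  96.81962889,
        24.85395679,  62.9935049 , -10.09924136]), 'joint_velocities': array([-0.06183591, -0.05396371, -0.00302864, -0.09372615,  0.06374128,
        0.0196886 ,  0.05800302]), 'effort': array([ 3.03363711e-03, -4.64767385e+01, -1.15345681e+01, -2.57949686e+01,
       -6.09013927e-02,  2.52342346e-02, -5.84491815e-07]), 'tool_pos': array([0.57069243, 0.24842736, 0.00947687]), 'tool_rot': array([-1.79990012e+02, -1.25820239e-03,  1.23567977e+02]), 'force': array([ 0.5379033 , -0.78246013, -0.52059701]), 'wrist_torque': array([-0.00497437, -0.10381018, -0.01547909]), 'grip_width': 0.031008508587894983}
```

View pics/w3.png

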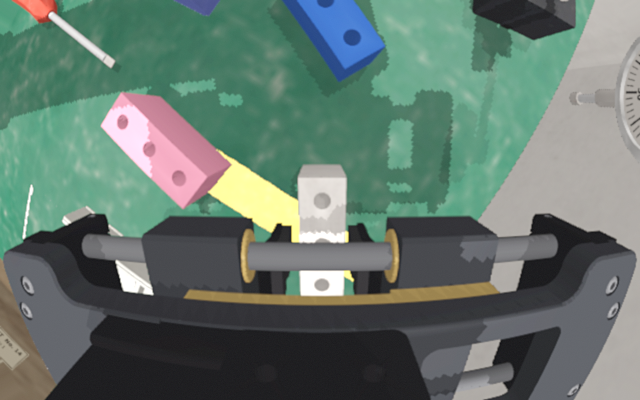

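{"method": "arm_command", "body": {"targets": [[[0,0,0,0,0,0,1],[0,0,0,0,0,0,1],[0,0,0,0,0,0,1],[0,0,0,0,0,0,1],[0,0,0,0,0,0,1]]], "newtons": 50}}

```text
time_s: 6.15
tool_pos: [0.5711, 0.2486, 0.0096]
tool_rot: [180.0, 0.0, 123.6]
force: [1.1, 1.3, -0.9]
grip_width: 0.0244
```

{"method": "arm_command", "body": {"targets": [[[0,0,-0.01,0,0,0,1],[0,0,-0.03,0,0,0,1],[0,0,-0.06,0,0,0,1],[0,0,-0.1,0,0,0,1],[0,0,-0.14,0,0,0,1],[0,0,-0.18,0,0,0,1],[0,0,-0.215,0,0,0,1],[0,0,-0.24,0,0,0,1],[0,0,-0.25,0,0,0,1],[0,0,-0.25,0,0,0,1]]]}}

```text
time_s: 7.15
tool_pos: [0.5706, 0.2486, 0.2601]
tool_rot: [180.0, 0.0, 123.6]
force: [0.7, -0.8, -5.7]
grip_width: 0.0237
```

```bash
python3 - <<'E'
from rel import *
import cv2
o=get_obs();print(o["tool_pos"],o["tool_rot"],o["force"],o["wrist_torque"],o["qpos"])
c=read_camera("wrist");np.savez("w4.npz",**c);cv2.imwrite("pics/w4.png",c["img"][:,:,::-1])
P=[*o["tool_pos"],o["tool_rot"][2]]
print(rel(P,[.55,-.05,.27,60]),rel(P,[.478,-.3135,.20,1.4]))
E
```

```text
[0.57061625 0.2485522  0.26014839] [1.79975852e+02 2.31431092e-02 1.23576192e+02] [ 0.69645202 -0.76568358 -5.6584628 ] [ 0.05584158 -0.10687121  0.01045174] [ 13.36999976  20.51558893 -51.76527347  79.38672135  16.01705606
  87.64552409  -3.65036258]
(array([-0.23733738, -0.18228938, -0.00985161]), array([-1.31258544e-30, -7.78583803e-15,  6.35761922e+01])) (array([-0.41705343, -0.38800372,  0.06014839]), array([ 0.00000000e+00, -1.49622683e-14,  1.22176192e+02]))
```

View pics/w4.png

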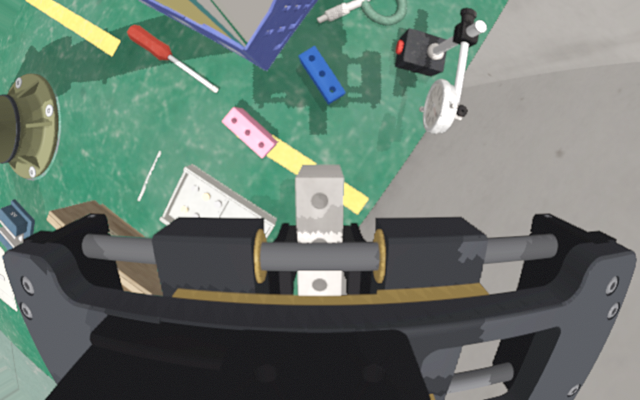

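{"method": "arm_command", "body": {"targets": [[[-0.015,-0.012,-0.002,0,0,4,1],[-0.042,-0.032,-0.004,0,0,11,1],[-0.075,-0.057,-0.006,0,0,19,1],[-0.108,-0.083,-0.008,0,0,27,1],[-0.141,-0.108,-0.01,0,0,35,1],[-0.174,-0.134,-0.01,0,0,43,1],[-0.205,-0.158,-0.01,0,0,51,1],[-0.237,-0.182,-0.01,0,0,59,1],[-0.268,-0.206,-0.01,0,0,67,1],[-0.298,-0.23,-0.01,0,0,75,1]]]}}

```text
time_s: 8.2
tool_pos: [0.542, -0.1287, 0.2668]
tool_rot: [-179.8, 0.1, 48.2]
force: [1.0, 0.3, -5.6]
grip_width: 0.0242
```

```bash
python3 - <<'E'
from rel import *
o=get_obs();print(o["tool_pos"],o["tool_rot"],o["force"],o["qpos"])
P=[*o["tool_pos"],o["tool_rot"][2]]
print(rel(P,[.478,-.3135,.20,1.4]))
E
```

```text
[ 0.54196823 -0.12874322  0.26683866] [-1.79769817e+02  1.26682974e-01  4.82036116e+01] [ 1.03205111  0.27229995 -5.57741047] [ 40.09082543   7.73309194 -32.58782356  88.15277044   4.14426577
  85.59394497 -34.39444706]
(array([-0.18037341,  0.07544824,  0.06683866]), array([-3.95671972e-31, -5.73178931e-15,  4.68036116e+01]))
```

{"method": "arm_command", "body": {"targets": [[[-0.035,0.008,0.015,0,0,8,1],[-0.07,0.016,0.03,0,0,16,1],[-0.105,0.024,0.045,0,0,24,1],[-0.14,0.032,0.06,0,0,32,1],[-0.17,0.039,0.075,0,0,39,1],[-0.195,0.045,0.09,0,0,44,1],[-0.206,0.047,0.097,0,0,46.8,1],[-0.206,0.047,0.097,0,0,46.8,1],[-0.206,0.047,0.097,0,0,46.8,1],[-0.206,0.047,0.097,0,0,46.8,1]]]}}

```text
time_s: 9.2
tool_pos: [0.4445, -0.3106, 0.1733]
tool_rot: [-180.0, -0.1, 2.0]
force: [0.7, 0.3, -5.3]
grip_width: 0.0236
```

```bash
python3 - <<'E'
from rel import *
import cv2
o=get_obs();print(o["tool_pos"],o["tool_rot"],o["force"],o["wrist_torque"],o["qpos"])
for n in("wrist","top","scene"):
    c=read_camera(n);np.savez(n[0]+"5.npz",**c);cv2.imwrite(f"pics/{n}5.png",c["img"][:,:,::-1])
    if n!="wrist":print([ (c["z_map"].shape)])
E
```

```text
[ 0.44454952 -0.31062342  0.17330317] [-1.79988536e+02 -8.75382222e-02  2.00872106e+00] [ 0.72189912  0.29282874 -5.30291647] [-0.02238272  0.00098899 -0.02326902] [ 51.48485449   6.74522392 -20.77684579  99.14651479   2.41892964
  74.48903674 -57.79607482]
[(400, 640)]
[(400, 640)]
```

View pics/wrist5.png

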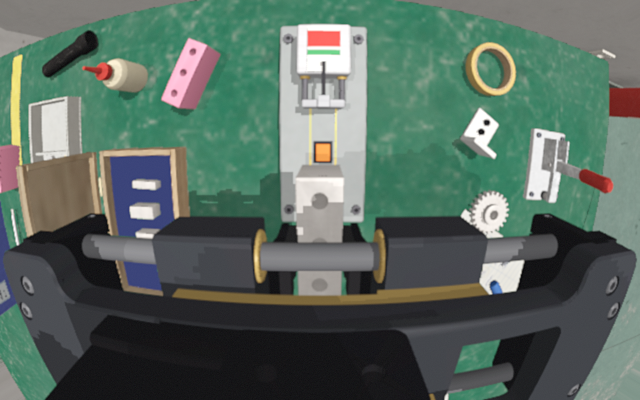

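View pics/scene5.png

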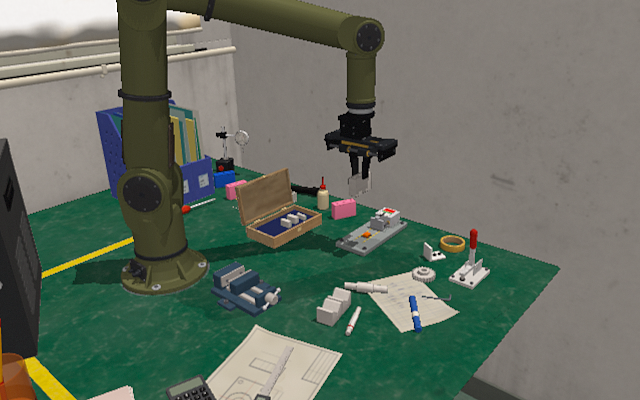

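```bash
cat > jig.py <<'E'
from h import *
import cv2,sys
def run(fn,out):
    c=dict(np.load(fn));im=c["img"]
    cv2.imwrite(out,cv2.resize(im[20:220,260:385,::-1],None,fx=4.0,fy=3.0,interpolation=cv2.INTER_CUBIC))
    hsv=cv2.cvtColor(im,cv2.COLOR_RGB2HSV).astype(int)
    o=((hsv[...,0]>3)&(hsv[...,0]<22)&(hsv[...,1]>120)&(hsv[...,2]>120)).astype(np.uint8);o[:100]=0;o[200:]=0;o[:,:290]=0;o[:,360:]=0
    n,l,s,ct=cv2.connectedComponentsWithStats(o)
    if n>1:
        i=1+s[1:,4].argmax();v,u=np.nonzero(l==i);P=fish(c,u,v,.023);print("pad",s[i],P.mean(0),np.ptp(P,axis=0))
    y=(hsv[...,0]>20)&(hsv[...,0]<36)&(hsv[...,1]>50)&(hsv[...,2]>110);y[:104]=0;y[230:]=0;y[:,:300]=0;y[:,:295]=0;y[:,352:]=0
    v,u=np.nonzero(y);P=fish(c,u,v,.015)[:,:2]
    mid=np.median(P[:,1]) if 0 else (P[:,1].min()+P[:,1].max())/2
    L=[]
    for side in(P[P[:,1]>mid],P[P[:,1]<mid]):
        k=np.polyfit(side[:,0],side[:,1],1);r=side[:,1]-np.polyval(k,side[:,0]);k=np.polyfit(side[abs(r)<.002,0],side[abs(r)<.002,1],1)
        L.append(k);print("line",len(side),np.degrees(np.arctan(k[0])),np.polyval(k,[.478,.5,.52]),side[:,0].min(),side[:,0].max())
    print("mid y",(np.polyval(L[0],[.478,.5])+np.polyval(L[1],[.478,.5]))/2)
    return c
if __name__=="__main__": 
    c=run(sys.argv[1],sys.argv[2])
E
python3 jig.py w5.npz pics/w5c.png
```

```text
pad [315 143  16  19 298] [ 0.47788225 -0.31378938  0.023     ] [0.02089461 0.01745319 0.        ]
line 132 1.8452421570707203 [-0.29915055 -0.29844178 -0.29779745] 0.46145213757938547 0.5272518180264184
line 123 1.775996611096397 [-0.32854898 -0.32786683 -0.32724669] 0.4636237917345312 0.5283315900099417
mid y [-0.31384977 -0.31315431]
```

View pics/w5c.png

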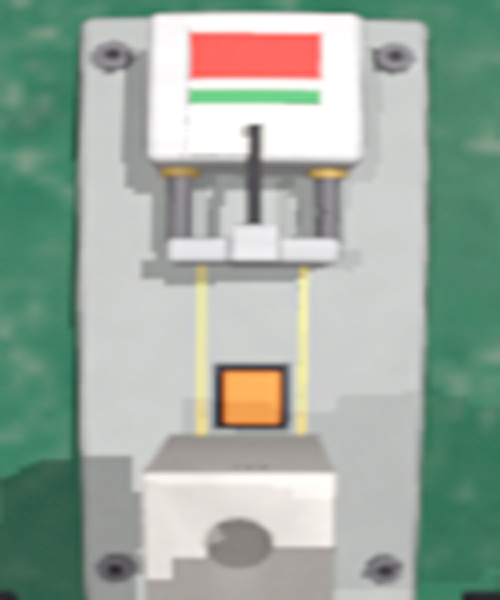

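```bash
python3 - <<'E'
from h import *
c=dict(np.load("w5.npz"))
t=np.array([.44455,-.31062]);Rz=rot([180,0,2.0])[:2,:2]
for p,z in(((296,343.3,177.5),.2138),((303.3,340.7,164.8),.1638)):
    q=fish(c,np.array(p[:2]),np.array([p[2]]*2),z);print(q.round(4),q.mean(0),(q.mean(0)[:2]-t)@Rz, np.diff(q[:,1]))
m=c["img"][...,::1]
E
python3 - <<'E'
import numpy as np,cv2
c=np.load("w5.npz");cv2.imwrite("pics/w5d.png",cv2.resize(c["img"][155:230,280:360,::-1],None,fx=8,fy=8,interpolation=cv2.INTER_NEAREST))
E
```

```text
[[ 0.4818 -0.2979  0.2138]
 [ 0.4826 -0.3223  0.2138]] [ 0.48220035 -0.31009515  0.2138    ] [0.03764573 0.00078945] [-0.02435445]
[[ 0.4817 -0.2992  0.1638]
 [ 0.4826 -0.3244  0.1638]] [ 0.48214071 -0.31177446  0.1638    ] [0.03752752 0.00246565] [-0.02518419]
```

View pics/w5d.png

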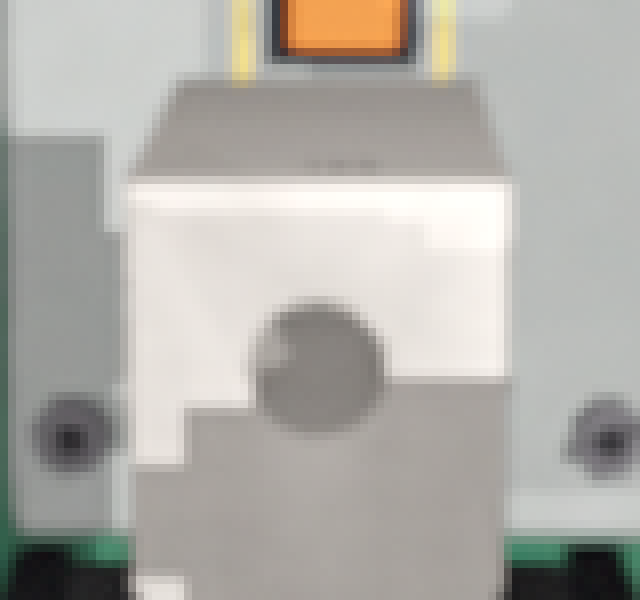

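{"method": "arm_command", "body": {"targets": [[[0.016,0.002,0,0,0,0.2,1],[0.0325,0.0043,0.02,0,0,0.2,1],[0.0325,0.0043,0.05,0,0,0.2,1],[0.0325,0.0043,0.08,0,0,0.2,1],[0.0325,0.0043,0.105,0,0,0.2,1],[0.0325,0.0043,0.12,0,0,0.2,1],[0.0325,0.0043,0.125,0,0,0.2,1],[0.0325,0.0043,0.125,0,0,0.2,1],[0.0325,0.0043,0.125,0,0,0.2,1]]]}}

```text
time_s: 10.25
tool_pos: [0.4766, -0.3165, 0.0491]
tool_rot: [179.9, -0.1, 1.6]
force: [-0.3, 0.0, -5.2]
grip_width: 0.0239
```

```bash
cat > look.py <<'E'
from rel import *
import cv2,sys
k=sys.argv[1]
o=get_obs();print(o["time_s"],o["tool_pos"],o["tool_rot"],o["force"],o["wrist_torque"],o["grip_width"])
c=read_camera("wrist");np.savez(f"w{k}.npz",**c);cv2.imwrite(f"pics/w{k}.png",cv2.resize(c["img"][20:240,250:400,::-1],None,fx=4,fy=2.7,interpolation=cv2.INTER_CUBIC))
c=read_camera("scene");np.savez(f"s{k}.npz",**c);cv2.imwrite(f"pics/s{k}.png",cv2.resize(c["img"][185:265,310:430,::-1],None,fx=6,fy=6,interpolation=cv2.INTER_CUBIC))
E
python3 look.py 6
```

```text
10.25 [ 0.4766229  -0.31652153  0.04914468] [ 1.79903917e+02 -1.26493861e-01  1.57531687e+00] [-0.25342208  0.02247481 -5.2191552 ] [ 0.02351675 -0.04175919 -0.01296891] 0.023888982669687458
```

View pics/w6.png

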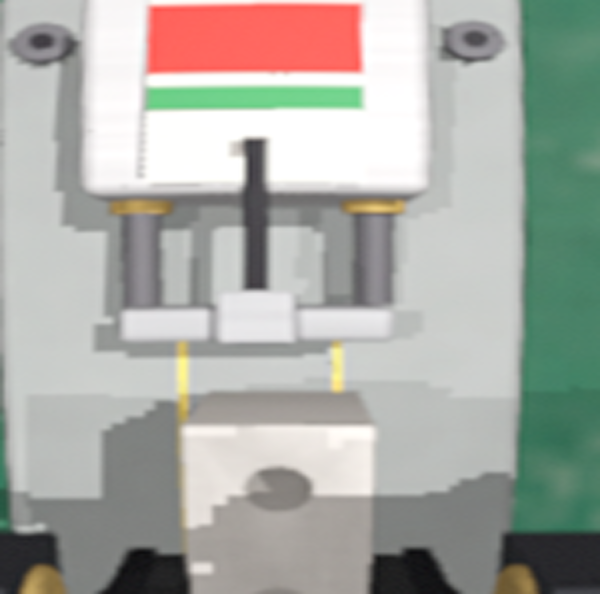

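View pics/s6.png

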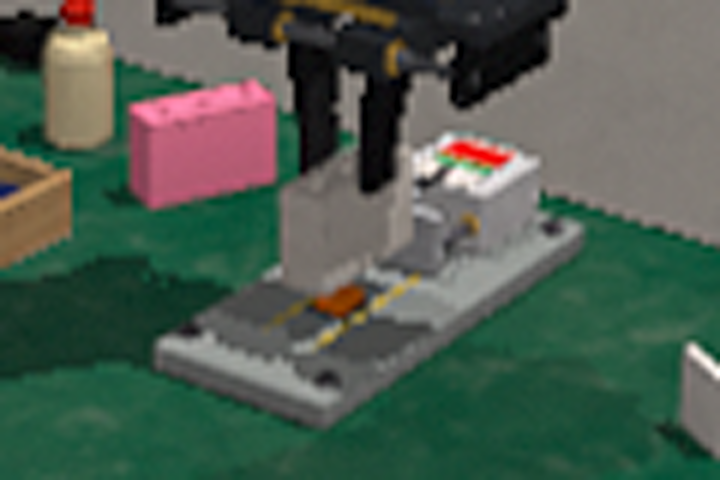

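```bash
python3 jig.py w6.npz pics/x.png; python3 - <<'E'
from h import *
c=dict(np.load("w6.npz"))
f=lambda x,y,z: fish(c,(np.array(x)+.5)/4-.5+250,(np.array(y)+.5)/2.7-.5+20,z)
lo=f([190,371],[393,393],.0396);up=f([182,376],[427,427],.0896);print(lo.round(4),up.round(4),lo.mean(0),up.mean(0))
print(f([122,208,302,392],[338,340,338,338],.049).round(4))
E
```

```text
line 30 -0.17953455162276166 [-0.32645075 -0.32651969 -0.32658236] 0.5109696014329425 0.525362722745027
line 26 -0.7448936986153978 [-0.32715272 -0.32743876 -0.32769879] 0.5109919137046461 0.5231285349464927
mid y [-0.32680174 -0.32697922]
[[ 0.5135 -0.3012  0.0396]
 [ 0.5143 -0.3317  0.0396]] [[ 0.5137 -0.3036  0.0896]
 [ 0.5144 -0.3286  0.0896]] [ 0.51386671 -0.31645161  0.0396    ] [ 0.51405183 -0.31605462  0.0896    ]
[[ 0.5277 -0.2907  0.049 ]
 [ 0.5275 -0.3045  0.049 ]
 [ 0.5283 -0.3194  0.049 ]
 [ 0.5288 -0.3338  0.049 ]]
```

{"method": "arm_command", "body": {"targets": [[[0,0,0,0,0,0,1],[0,0,0,0,0,0,1],[0,0,0,0,0,0,1]]]}}

```text
time_s: 10.65
tool_pos: [0.4755, -0.3161, 0.0479]
tool_rot: [180.0, -0.0, 1.6]
force: [0.3, 0.3, -4.8]
grip_width: 0.0238
```

{"method": "arm_command", "body": {"targets": [[[0.0022,-0.0022,0.004,0,0,-0.2,1],[0.0022,-0.0022,0.008,0,0,-0.2,1],[0.0022,-0.0022,0.011,0,0,-0.2,1],[0.0022,-0.0022,0.011,0,0,-0.2,1],[0.0022,-0.0022,0.011,0,0,-0.2,1],[0.0022,-0.0022,0.011,0,0,-0.2,1]]]}}

```text
time_s: 11.25
tool_pos: [0.4776, -0.3138, 0.0367]
tool_rot: [180.0, -0.0, 1.8]
force: [-0.4, 0.2, -4.9]
grip_width: 0.0241
```

```bash
python3 look.py 7
```

```text
11.25 [ 0.47764194 -0.31375843  0.03670044] [ 1.79987149e+02 -1.03042549e-02  1.76362414e+00] [-0.42847356  0.21047525 -4.85703182] [0.00992076 0.07341689 0.01597063] 0.02408885006952961
```

View pics/w7.png

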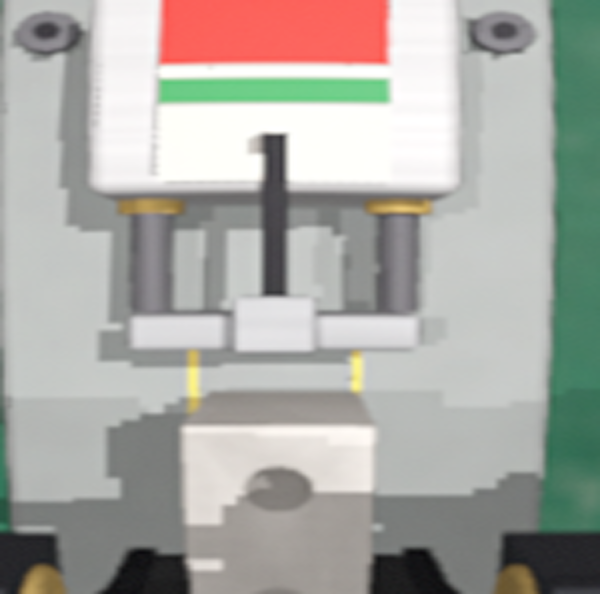

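{"method": "arm_command", "body": {"targets": [[[0,-0.0004,0.003,0,0,0,1],[0,-0.0004,0.006,0,0,0,1],[0,-0.0004,0.009,0,0,0,1],[0,-0.0004,0.011,0,0,0,1],[0,-0.0004,0.011,0,0,0,1],[0,-0.0004,0.011,0,0,0,1]]], "newtons": 60}}

```text
time_s: 11.95
tool_pos: [0.4781, -0.3136, 0.0264]
tool_rot: [179.9, -0.1, 1.8]
force: [-1.0, 0.1, 5.7]
grip_width: 0.0241
```

{"method": "arm_command", "body": {"targets": [[[0,0,0.0015,0,0,0,1],[0,0,0.003,0,0,0,1],[0,0,0.003,0,0,0,1],[0,0,0.003,0,0,0,1]]]}}

```text
time_s: 12.35
tool_pos: [0.478, -0.3137, 0.0244]
tool_rot: [179.9, -0.0, 1.8]
force: [-2.9, 1.1, 11.7]
grip_width: 0.0236
```

{"method": "arm_command", "body": {"targets": [[[0,0,0.001,0,0,0,1],[0,0,0.002,0,0,0,1],[0,0,0.002,0,0,0,1],[0,0,0.002,0,0,0,1]]]}}

```text
time_s: 12.75
tool_pos: [0.478, -0.314, 0.0243]
tool_rot: [179.9, -0.0, 1.7]
force: [-7.3, 2.3, 22.6]
grip_width: 0.0244
```

```bash
python3 look.py 8
```

```text
12.75 [ 0.47799544 -0.31403678  0.02428754] [ 1.79890271e+02 -2.63016180e-02  1.73664935e+00] [-7.31995009  2.31872603 22.55676144] [1.23439304 1.82066868 0.08414006] 0.02436491826206115
```

View pics/w8.png

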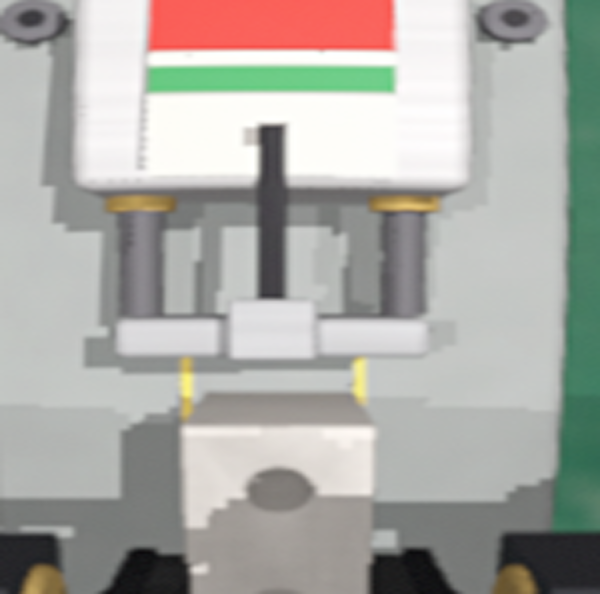

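View pics/s8.png

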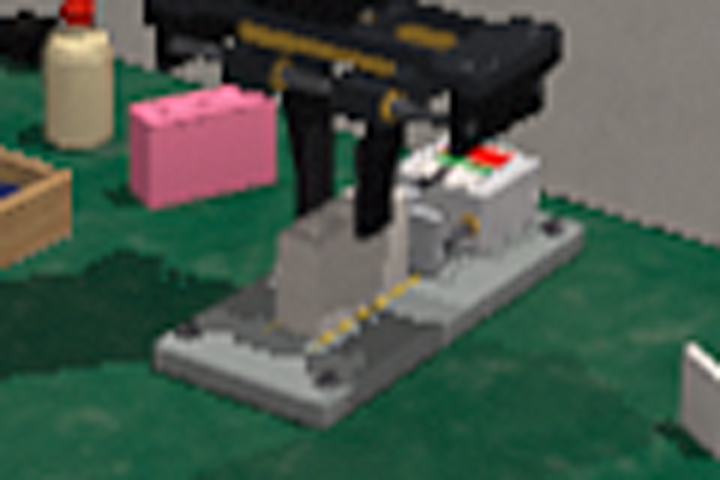

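{"method": "arm_command", "body": {"targets": [[[0.0015,-0.001,0,0,0,0,1],[0.003,-0.001,0,0,0,0,1],[0.0045,-0.001,0,0,0,0,1],[0.006,-0.001,0,0,0,0,1],[0.0075,-0.001,0,0,0,0,1],[0.0085,-0.001,0,0,0,0,1],[0.0085,-0.001,0,0,0,0,1],[0.0085,-0.001,0,0,0,0,1]]]}}

```text
time_s: 13.65
tool_pos: [0.4813, -0.3148, 0.0245]
tool_rot: [179.8, 0.5, 1.6]
force: [-19.1, 2.5, 32.2]
grip_width: 0.0242
```

```bash
python3 look.py 9
```

```text
13.65 [ 0.48134601 -0.31476738  0.02450646] [179.84193937   0.4705689    1.62047015] [-19.10652573   2.45244397  32.19879442] [0.89750092 4.35317775 0.0816685 ] 0.024182140004027106
```

View pics/w9.png

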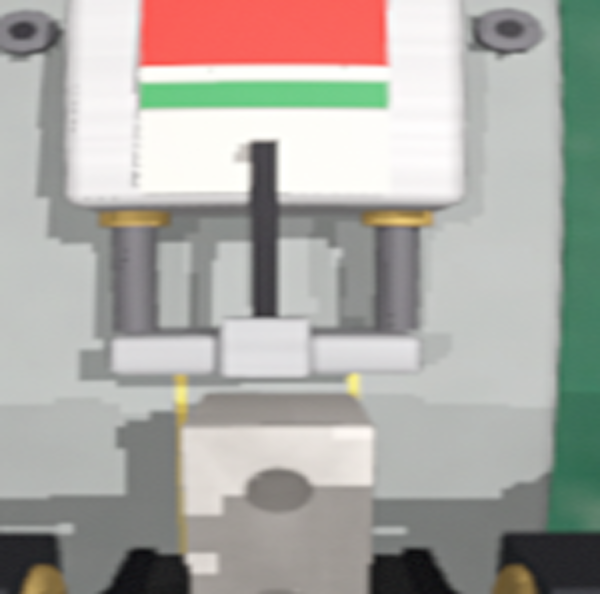

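{"method": "arm_command", "body": {"targets": [[[0,-0.0005,-0.001,0,0,0,1],[0,-0.0005,-0.002,0,0,0,1],[0,-0.0005,-0.003,0,0,0,1],[0,-0.0005,-0.003,0,0,0,1],[0,-0.0005,-0.003,0,0,0,1]]]}}

```text
time_s: 14.25
tool_pos: [0.4828, -0.3143, 0.0252]
tool_rot: [179.8, 0.3, 1.6]
force: [-10.0, -0.4, 14.3]
grip_width: 0.0238
```

{"method": "arm_command", "body": {"targets": [[[0.0015,-0.0005,0,0,0,0,1],[0.003,-0.001,0,0,0,0,1],[0.0045,-0.001,0,0,0,0,1],[0.005,-0.001,0,0,0,0,1],[0.005,-0.001,0,0,0,0,1]]]}}

```text
time_s: 14.75
tool_pos: [0.4876, -0.3136, 0.0254]
tool_rot: [179.8, 0.3, 1.6]
force: [-10.5, -1.6, 16.3]
grip_width: 0.0239
```

```bash
python3 look.py 10
```

```text
14.75 [ 0.48764791 -0.31356957  0.0254008 ] [179.80009771   0.30233865   1.63636643] [-10.48600837  -1.58541537  16.28776553] [-0.21572908  2.60912014  0.05932664] 0.02392859154375852
```

View pics/w10.png

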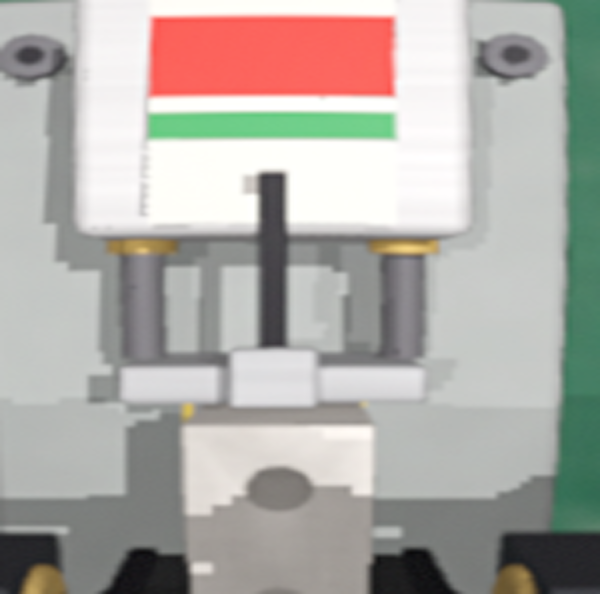

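View pics/s10.png

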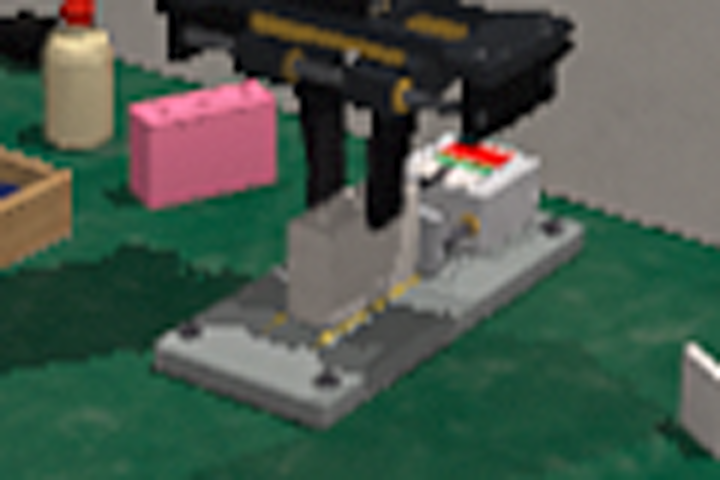

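{"method": "arm_command", "body": {"targets": [[[0,0,0.0003,0,0.3,0,1],[0,0,0.0006,0,0.6,0,1],[0,0,0.001,0,0.6,0,1],[0,0,0.001,0,0.6,0,1]]]}}

```text
time_s: 15.25
tool_pos: [0.4876, -0.3137, 0.0249]
tool_rot: [179.8, -0.3, 1.6]
force: [-11.5, -1.2, 18.8]
grip_width: 0.0238
```

```bash
python3 look.py 11
```

```text
15.25 [ 0.48755999 -0.31371745  0.02494723] [179.78938623  -0.29973772   1.62225353] [-11.47295378  -1.22489     18.75361811] [-0.04133714  2.88378623  0.0425186 ] 0.023809090935191454
```

View pics/w11.png

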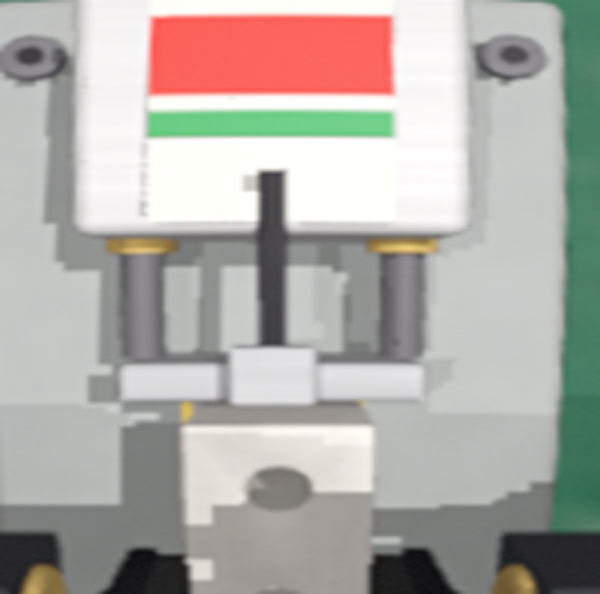

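```bash
cat > lev.py <<'E'
from h import *
import sys
def fcloud(c):
    K=c["K"];h,w=c["z_map"].shape;U,V=np.meshgrid(np.arange(w),np.arange(h))
    x=(U-K[0,2])/K[0,0];y=(V-K[1,2])/K[1,1];r=np.hypot(x,y)+1e-12
    d=np.stack([x/r*np.tan(r),y/r*np.tan(r),np.ones_like(r)],-1)
    return c["origin"]+(d*c["z_map"][...,None])@rot(c["attitude"]).T
for k in sys.argv[1:]:
    c=dict(np.load(k));P=fcloud(c);
    m=np.zeros(P.shape[:2],bool);m[181:218,300:338]=1   # block top front
    A=P[m];A=A[np.isfinite(A).all(1)&(abs(A[:,2]-np.median(A[:,2]))<.006)]
    def plane(A):
        for _ in range(3):
            X=np.c_[A[:,:2]-A[:,:2].mean(0),np.ones(len(A))];k,*_=np.linalg.lstsq(X,A[:,2],rcond=None);r=A[:,2]-X@k;A=A[abs(r)<2.5*r.std()+1e-6]
        return k,r.std(),len(A),A[:,:2].mean(0)
    k1=plane(A)
    m[:]=0;m[100:200,256:272]=1;m[100:200,375:386]=1
    B=P[m];B=B[abs(B[:,2]-.015)<.012];k2=plane(B)
    print(k,"top slope deg",np.degrees(k1[0][:2]).round(2),"z",k1[0][2].round(4),"rms",k1[1].round(4),k1[2],k1[3].round(3),"| bed",np.degrees(k2[0][:2]).round(2),k2[0][2].round(4),k2[1].round(4),k2[2])
    print("   height above bed at top centroid", k1[0][2]-(k2[0][2]+k2[0][:2]@(k1[3]-k2[3])))
E
python3 lev.py w5.npz w6.npz w7.npz w8.npz w9.npz w10.npz w11.npz
```

```text
w5.npz top slope deg [ 0.54 -0.85] z 0.214 rms 0.0006 1167 [ 0.471 -0.31 ] | bed [0. 0.] 0.0 nan 0
   height above bed at top centroid nan
w6.npz top slope deg [ 0.13 -1.16] z 0.0899 rms 0.0006 1173 [ 0.503 -0.316] | bed [0.06 0.14] 0.0151 0.0007 2066
   height above bed at top centroid 0.0748815408007691
w7.npz top slope deg [ 0.27 -1.13] z 0.0774 rms 0.0006 1176 [ 0.504 -0.313] | bed [ 0.08 -0.  ] 0.0152 0.0006 2630
   height above bed at top centroid 0.062261344146245776
w8.npz top slope deg [-0.04 -0.34] z 0.0652 rms 0.0006 1178 [ 0.504 -0.313] | bed [ 0.01 -0.08] 0.0152 0.0006 2639
   height above bed at top centroid 0.050002953080221006
w9.npz top slope deg [-0.84 -0.6 ] z 0.0652 rms 0.0006 1174 [ 0.508 -0.314] | bed [-0.06 -0.08] 0.0152 0.0006 2638
   height above bed at top centroid 0.04999023373073374
w10.npz top slope deg [-1.74 -1.51] z 0.0654 rms 0.0006 1179 [ 0.514 -0.313] | bed [ 0.02 -0.06] 0.0152 0.0006 2626
   height above bed at top centroid 0.050246338492639056
w11.npz top slope deg [-1.06 -0.89] z 0.0653 rms 0.0006 1161 [ 0.514 -0.313] | bed [-0.   -0.06] 0.0152 0.0006 2624
   height above bed at top centroid 0.0500962354625947lev.py:14: RuntimeWarning: Mean of empty slice.
  X=np.c_[A[:,:2]-A[:,:2].mean(0),np.ones(len(A))];k,*_=np.linalg.lstsq(X,A[:,2],rcond=None);r=A[:,2]-X@k;A=A[abs(r)<2.5*r.std()+1e-6]
  ret = um.true_divide(
  ret = _var(a, axis=axis, dtype=dtype, out=out, ddof=ddof,
  arrmean = um.true_divide(arrmean, div, out=arrmean,
  ret = ret.dtype.type(ret / rcount)
lev.py:15: RuntimeWarning: Mean of empty slice.
  return k,r.std(),len(A),A[:,:2].mean(0)
```

{"method": "arm_command", "body": {"targets": [[[0,0,0.0002,0,0.4,0,1],[0,0,0.0005,0,0.8,0,1],[0,0,0.001,0,1.2,0,1],[0,0,0.001,0,1.2,0,1]]]}}

```text
time_s: 15.75
tool_pos: [0.4878, -0.3138, 0.0245]
tool_rot: [179.8, -1.5, 1.6]
force: [-12.3, -0.6, 21.8]
grip_width: 0.0242
```

```bash
python3 look.py 12; python3 lev.py w12.npz
```

```text
15.75 [ 0.48776458 -0.3137673   0.02446173] [179.78076811  -1.5348208    1.61903633] [-12.32497048  -0.55825501  21.78692661] [0.18307128 3.08558206 0.02725096] 0.02422039995352267
w12.npz top slope deg [ 0.24 -1.17] z 0.0653 rms 0.0006 1177 [ 0.513 -0.313] | bed [-0.08 -0.06] 0.0152 0.0006 2615
   height above bed at top centroid 0.05004294424281591
```

```bash
python3 - <<'E'
from cell import *
import numpy as np
for i in range(4): np.savez(f"t{i}.npz",**read_camera("wrist"))
E
python3 lev.py t0.npz t1.npz t2.npz t3.npz; python3 - <<'E'
import numpy as np
from h import *
import sys; sys.argv=["x"]
exec(open("lev.py").read())
for f in("w7.npz","w8.npz","t0.npz","t1.npz"):
    P=fcloud(dict(np.load(f)));print(f);
    for c0 in range(297,344,4): 
        print(c0,np.median(P[181:190,c0:c0+4,2]).round(4),np.median(P[205:216,c0:c0+4,2]).round(4),end=' | ')
    print()
E
```

```text
t0.npz top slope deg [-0.22 -0.92] z 0.0652 rms 0.0006 1167 [ 0.513 -0.313] | bed [ 0.05 -0.1 ] 0.0152 0.0006 2626
   height above bed at top centroid 0.05004737168246064
t1.npz top slope deg [-0.23 -0.92] z 0.0652 rms 0.0006 1168 [ 0.513 -0.313] | bed [-0.03 -0.06] 0.0152 0.0006 2613
   height above bed at top centroid 0.04997483213223699
t2.npz top slope deg [-0.04 -0.66] z 0.0652 rms 0.0006 1174 [ 0.513 -0.313] | bed [ 0.01 -0.05] 0.0152 0.0006 2625
   height above bed at top centroid 0.05008123547834366
t3.npz top slope deg [-0.48 -1.26] z 0.0652 rms 0.0006 1173 [ 0.513 -0.313] | bed [ 0.03 -0.06] 0.0152 0.0006 2612
   height above bed at top centroid 0.050053981853300546
w7.npz
297 0.0774 0.0773 | 301 0.0774 0.0773 | 305 0.0772 0.0772 | 309 0.0774 0.0774 | 313 0.0775 0.0771 | 317 0.0773 0.077 | 321 0.0776 0.077 | 325 0.0774 0.0778 | 329 0.0776 0.0776 | 333 0.0776 0.0776 | 337 0.0779 0.0775 | 341 0.0773 0.046 | 
w8.npz
297 0.065 0.065 | 301 0.0652 0.0652 | 305 0.0651 0.0651 | 309 0.0652 0.0651 | 313 0.0652 0.0649 | 317 0.0648 0.0648 | 321 0.0652 0.0647 | 325 0.0651 0.0652 | 329 0.0653 0.0653 | 333 0.0653 0.0651 | 337 0.0653 0.0653 | 341 0.0648 0.064 | 
t0.npz
297 0.0652 0.0651 | 301 0.0652 0.0653 | 305 0.0652 0.0651 | 309 0.065 0.0653 | 313 0.0652 0.0651 | 317 0.0653 0.0648 | 321 0.0649 0.065 | 325 0.0651 0.0653 | 329 0.0652 0.0654 | 333 0.0653 0.0654 | 337 0.0655 0.0654 | 341 0.0647 0.0403 | 
t1.npz
297 0.065 0.0652 | 301 0.0649 0.065 | 305 0.0652 0.0653 | 309 0.0652 0.0654 | 313 0.0649 0.0649 | 317 0.0652 0.0647 | 321 0.0652 0.0649 | 325 0.0651 0.0651 | 329 0.0651 0.0655 | 333 0.0656 0.0652 | 337 0.0656 0.0655 | 341 0.0648 0.0405 |
```

{"method": "arm_command", "body": {"targets": [[[0.001,0,0,0.2,0,0,1],[0.002,0,0,0.4,0.05,0,1],[0.003,0,0.0001,0.4,0.1,0,1],[0.004,0,0.0001,0.4,0.15,0,1],[0.005,0,0.0002,0.4,0.2,0,1],[0.006,0,0.0002,0.4,0.2,0,1],[0.006,0,0.0002,0.4,0.2,0,1]]]}}

```text
time_s: 16.75
tool_pos: [0.4919, -0.3139, 0.0245]
tool_rot: [-179.8, -1.5, 1.6]
force: [-17.7, 0.5, 26.7]
grip_width: 0.0241
```

```bash
python3 look.py 13; python3 - <<'E'
from cell import *
import numpy as np
for i in range(2): np.savez(f"t{i}.npz",**read_camera("wrist"))
E
python3 lev.py w13.npz t0.npz t1.npz
```

```text
16.75 [ 0.49190848 -0.31392626  0.02447837] [-179.80702708   -1.51655173    1.6057941 ] [-17.65669394   0.53266523  26.72052147] [0.20421554 4.10920917 0.0995293 ] 0.02411908580239032
w13.npz top slope deg [-0.32 -0.77] z 0.0652 rms 0.0006 1170 [ 0.517 -0.313] | bed [-0.01 -0.09] 0.0152 0.0006 2575
   height above bed at top centroid 0.04997198106357399
t0.npz top slope deg [-0.18 -0.66] z 0.0652 rms 0.0006 1175 [ 0.517 -0.313] | bed [ 0.02 -0.07] 0.0152 0.0006 2566
   height above bed at top centroid 0.050014066022064235
t1.npz top slope deg [-0.33 -0.47] z 0.0652 rms 0.0006 1175 [ 0.517 -0.313] | bed [ 0.02 -0.07] 0.0152 0.0006 2573
   height above bed at top centroid 0.05001170759887057
```

View pics/w13.png

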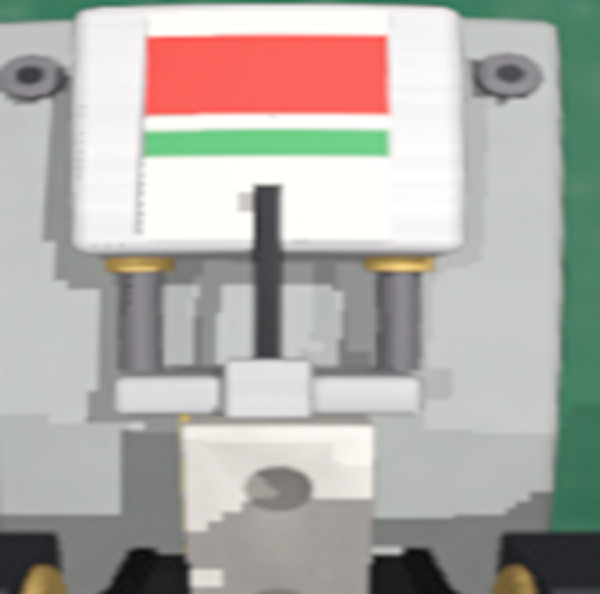

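{"method": "arm_command", "body": {"targets": [[[0.001,-0.0006,-0.0003,0,0,0,1],[0.002,-0.0012,-0.0004,0,0.05,0,1],[0.003,-0.0015,-0.0004,0,0.1,0,1],[0.004,-0.0015,-0.0004,0,0.15,0,1],[0.005,-0.0015,-0.0004,0,0.2,0,1],[0.006,-0.0015,-0.0004,0,0.2,0,1],[0.006,-0.0015,-0.0004,0,0.2,0,1]]]}}

```text
time_s: 17.65
tool_pos: [0.4958, -0.3137, 0.0247]
tool_rot: [-179.9, -1.5, 1.5]
force: [-20.6, -2.9, 26.7]
grip_width: 0.0239
```

```bash
python3 look.py 14; python3 - <<'E'
from cell import *
import numpy as np
for i in range(2): np.savez(f"t{i}.npz",**read_camera("wrist"))
E
python3 lev.py w14.npz t0.npz t1.npz
```

```text
17.65 [ 0.49582722 -0.31367311  0.0246649 ] [-179.86273588   -1.54125787    1.53280028] [-20.5692693   -2.92457707  26.71028796] [-0.2825411   4.77896465  0.05818166] 0.02390926036463454
w14.npz top slope deg [-0.57 -0.69] z 0.0652 rms 0.0006 1176 [ 0.521 -0.313] | bed [ 0.03 -0.06] 0.0152 0.0006 2553
   height above bed at top centroid 0.05005059431474411
t0.npz top slope deg [-0.16 -0.86] z 0.0652 rms 0.0006 1169 [ 0.521 -0.313] | bed [ 0.03 -0.07] 0.0152 0.0006 2562
   height above bed at top centroid 0.0500649076359945
t1.npz top slope deg [-0.31 -0.7 ] z 0.0652 rms 0.0006 1179 [ 0.521 -0.313] | bed [ 0.04 -0.07] 0.0152 0.0006 2562
   height above bed at top centroid 0.04998984740376837
```

View pics/w14.png

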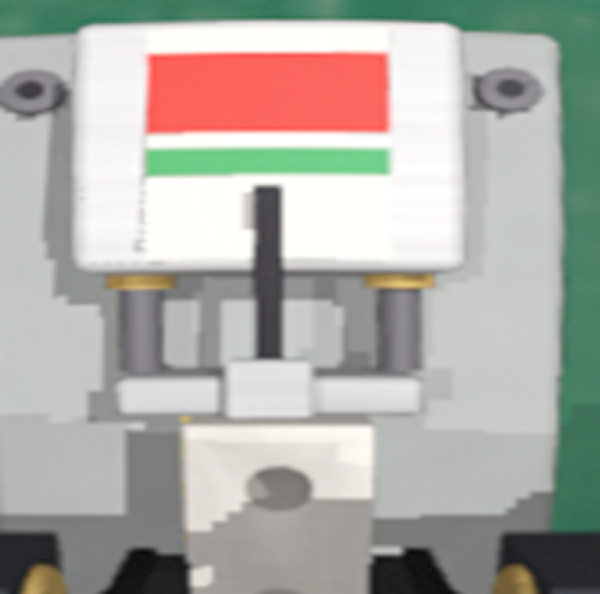

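{"method": "arm_command", "body": {"targets": [[[0.0005,-0.001,-0.0004,0,0,-0.2,1],[0.001,-0.0015,-0.0008,0,0.05,-0.2,1],[0.002,-0.002,-0.001,0,0.1,-0.3,1],[0.003,-0.002,-0.001,0,0.15,-0.3,1],[0.004,-0.002,-0.001,0,0.2,-0.3,1],[0.0045,-0.002,-0.001,0,0.2,-0.3,1],[0.0045,-0.002,-0.001,0,0.2,-0.3,1]]]}}

```text
time_s: 18.55
tool_pos: [0.4987, -0.3132, 0.025]
tool_rot: [-179.9, -1.6, 1.7]
force: [-20.6, -5.0, 23.0]
grip_width: 0.0235
```

```bash
python3 look.py 15; python3 - <<'E'
from cell import *
import numpy as np
for i in range(2): np.savez(f"t{i}.npz",**read_camera("wrist"))
E
python3 lev.py w15.npz t0.npz t1.npz
```

```text
18.55 [ 0.49867181 -0.31320365  0.025005  ] [-179.94342432   -1.62710795    1.74781044] [-20.6273136   -4.98289238  22.95529344] [-1.06806059  5.02584477 -0.07616733] 0.023540193492622666
w15.npz top slope deg [-1.02 -1.04] z 0.0653 rms 0.0006 1176 [ 0.524 -0.313] | bed [-0.   -0.06] 0.0152 0.0006 2586
   height above bed at top centroid 0.050165733947851975
t0.npz top slope deg [-1.4  -1.05] z 0.0653 rms 0.0006 1172 [ 0.524 -0.313] | bed [ 0.01 -0.08] 0.0152 0.0006 2575
   height above bed at top centroid 0.05007503149401794
t1.npz top slope deg [-1.56 -0.84] z 0.0653 rms 0.0006 1174 [ 0.524 -0.313] | bed [ 0.06 -0.04] 0.0152 0.0006 2585
   height above bed at top centroid 0.050145968596475424
```

View pics/w15.png

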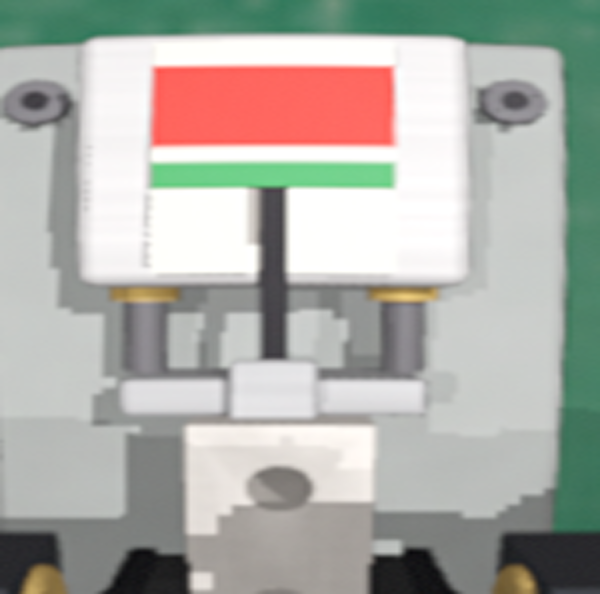

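View pics/s15.png

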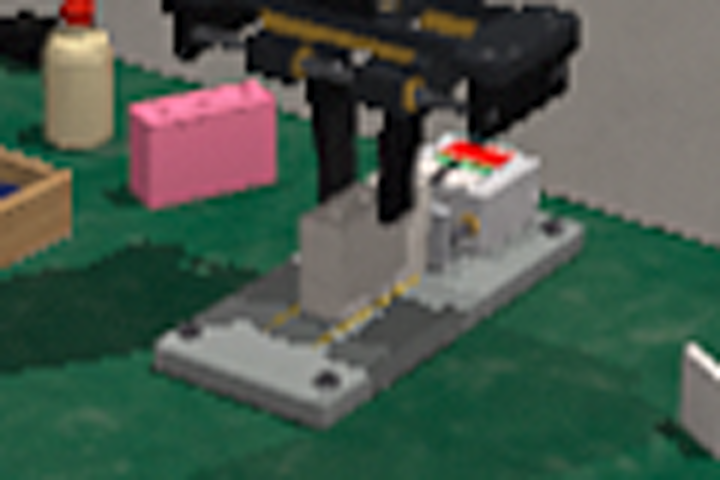

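{"method": "arm_command", "body": {"targets": [[[0,0,0.0005,0.1,0.5,0,1],[0,0,0.001,0.2,1.0,0,1],[0.0005,0,0.0015,0.3,1.4,0,1],[0.001,0,0.0015,0.3,1.4,0,1],[0.001,0,0.0015,0.3,1.4,0,1]]]}}

```text
time_s: 19.25
tool_pos: [0.4992, -0.3132, 0.0245]
tool_rot: [-179.6, -3.0, 1.7]
force: [-24.1, -3.5, 30.1]
grip_width: 0.0237
```

```bash
python3 look.py 16; python3 - <<'E'
from cell import *
import numpy as np
for i in range(2): np.savez(f"t{i}.npz",**read_camera("wrist"))
E
python3 lev.py w16.npz t0.npz t1.npz
```

```text
19.25 [ 0.49923755 -0.31323886  0.02445426] [-179.64399547   -2.98005621    1.74323624] [-24.14735306  -3.48213189  30.1291571 ] [-0.67452263  5.90629148 -0.04667361] 0.023715058778597885
w16.npz top slope deg [-0.37 -0.51] z 0.0652 rms 0.0006 1168 [ 0.523 -0.313] | bed [-0.06 -0.06] 0.0152 0.0006 2582
   height above bed at top centroid 0.049980777533889305
t0.npz top slope deg [-0.4  -0.22] z 0.0652 rms 0.0006 1173 [ 0.523 -0.313] | bed [ 0.02 -0.06] 0.0152 0.0006 2594
   height above bed at top centroid 0.049990866723403596
t1.npz top slope deg [-0.3  -0.42] z 0.0652 rms 0.0006 1179 [ 0.523 -0.313] | bed [-0.  -0.1] 0.0152 0.0006 2570
   height above bed at top centroid 0.049991858629731274
```

View pics/w16.png

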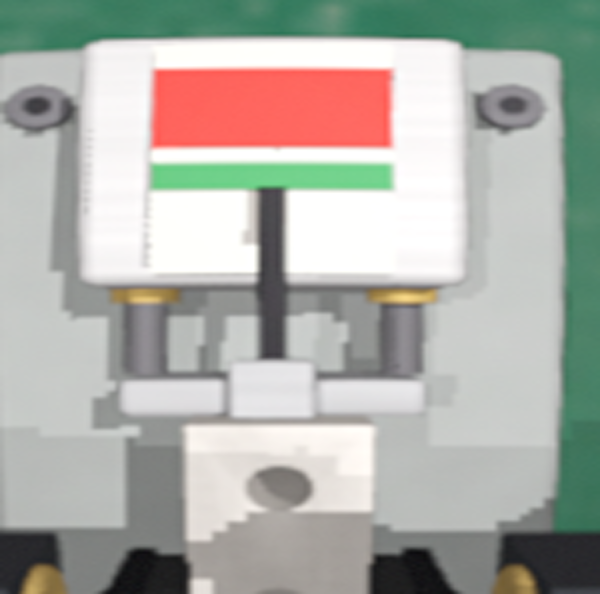

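{"method": "arm_command", "body": {"targets": [[[0.0008,-0.0005,0,0,0.1,0,1],[0.0016,-0.001,0.0001,0,0.2,0,1],[0.0024,-0.001,0.0001,0,0.3,0,1],[0.0032,-0.001,0.0002,0,0.4,0,1],[0.004,-0.001,0.0002,0,0.4,0,1],[0.004,-0.001,0.0002,0,0.4,0,1]]]}}

```text
time_s: 20.05
tool_pos: [0.5018, -0.3132, 0.0245]
tool_rot: [-179.7, -3.3, 1.7]
force: [-28.4, -5.1, 31.8]
grip_width: 0.0237
```

```bash
python3 look.py 17; python3 - <<'E'
from cell import *
import numpy as np
for i in range(2): np.savez(f"t{i}.npz",**read_camera("wrist"))
E
python3 lev.py w17.npz t0.npz t1.npz
```

```text
20.05 [ 0.50184803 -0.31320214  0.02446105] [-179.68600067   -3.2608568     1.67715952] [-28.42608911  -5.05872307  31.75162684] [-0.94864416  6.55681084 -0.09620154] 0.023715691187117277
w17.npz top slope deg [-0.27 -0.49] z 0.0652 rms 0.0006 1169 [ 0.526 -0.313] | bed [ 0.06 -0.09] 0.0152 0.0006 2559
   height above bed at top centroid 0.05001025031587868
t0.npz top slope deg [-0.02 -0.21] z 0.0651 rms 0.0006 1168 [ 0.526 -0.313] | bed [-0.04 -0.1 ] 0.0152 0.0006 2559
   height above bed at top centroid 0.04994488944486559
t1.npz top slope deg [-0.16 -0.6 ] z 0.0652 rms 0.0006 1171 [ 0.526 -0.313] | bed [-0.   -0.06] 0.0152 0.0006 2556
   height above bed at top centroid 0.049954121655011285
```

View pics/w17.png

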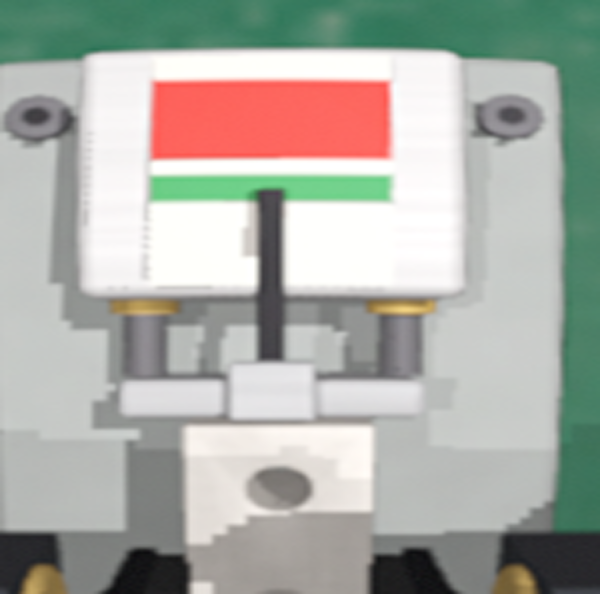

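```bash
python3 - <<'E'
from h import *
c=dict(np.load("w17.npz"))
f=lambda x,y,z: fish(c,(np.array(x)+.5)/4-.5+250,(np.array(y)+.5)/2.7-.5+20,z)
a=f([184,374],[427,427],.065);b=f([121,421],[414,414],.049);h=f([82,462],[285,285],.050)
s=np.array([.4779,-.3138]);t=np.radians(1.8)
for q in(a,b,h):
    m=q.mean(0)[:2]-s; print(q.round(4),"along",m@[np.cos(t),np.sin(t)],"across",m@[-np.sin(t),np.cos(t)], "w",np.linalg.norm(q[1]-q[0]))
E
```

```text
[[ 0.5364 -0.3006  0.065 ]
 [ 0.5372 -0.3254  0.065 ]] along 0.058885961514768936 across -0.001065927189786453 w 0.02477894961003676
[[ 0.537  -0.2902  0.049 ]
 [ 0.5383 -0.3333  0.049 ]] along 0.059779157699910906 across 0.0001687542348526142 w 0.043069839254601734
[[ 0.5644 -0.2843  0.05  ]
 [ 0.5658 -0.338   0.05  ]] along 0.08723839946332079 across -5.450896621963793e-05 w 0.053732907187626834
```

View pics/s17.png

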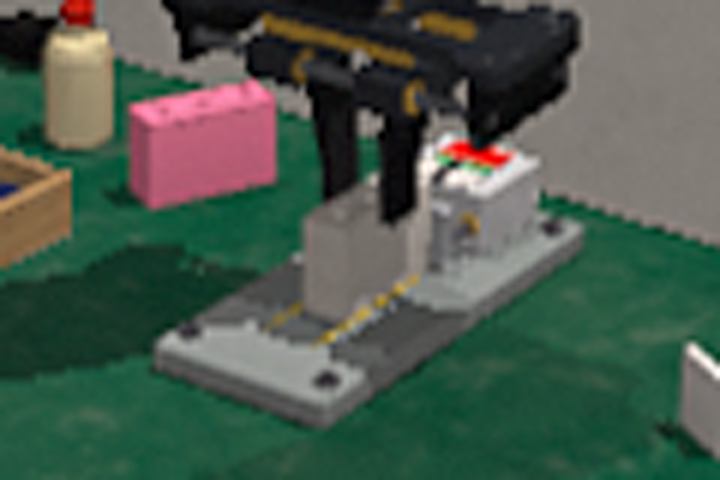

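{"method": "arm_command", "body": {"targets": [[[0,0,0,0,0,0,1],[0,0,0,0,0,0,1],[0,0,0,0,0,0,1],[0,0,0,0,0,0,1],[0,0,0,0,0,0,1],[0,0,0,0,0,0,1],[0,0,0,0,0,0,1],[0,0,0,0,0,0,1]]]}}

```text
time_s: 21.05
tool_pos: [0.5018, -0.3133, 0.0245]
tool_rot: [-179.7, -3.3, 1.7]
force: [-28.0, -4.5, 32.8]
grip_width: 0.0239
```

```bash
python3 look.py 18; python3 - <<'E'
from cell import *
import numpy as np,cv2
for i in range(2): np.savez(f"t{i}.npz",**read_camera("wrist"))
c=read_camera("top");cv2.imwrite("pics/top18.png",c["img"][:,:,::-1])
E
python3 lev.py w18.npz t0.npz t1.npz
```

```text
21.05 [ 0.50181867 -0.31325462  0.02446959] [-179.68795863   -3.2641839     1.67026179] [-28.0086307   -4.51241036  32.78702289] [-0.86791227  6.50884153 -0.08991979] 0.02394238933085624
w18.npz top slope deg [-0.19 -0.52] z 0.0651 rms 0.0006 1174 [ 0.526 -0.313] | bed [-0.03 -0.02] 0.0152 0.0006 2557
   height above bed at top centroid 0.0499518622783635
t0.npz top slope deg [-0.37 -0.1 ] z 0.0652 rms 0.0006 1170 [ 0.526 -0.313] | bed [ 0.02 -0.08] 0.0152 0.0006 2578
   height above bed at top centroid 0.04997432307378298
t1.npz top slope deg [-0.04 -0.66] z 0.0652 rms 0.0006 1173 [ 0.526 -0.313] | bed [-0.03 -0.08] 0.0152 0.0006 2566
   height above bed at top centroid 0.04996812235004201
```

View pics/w18.png

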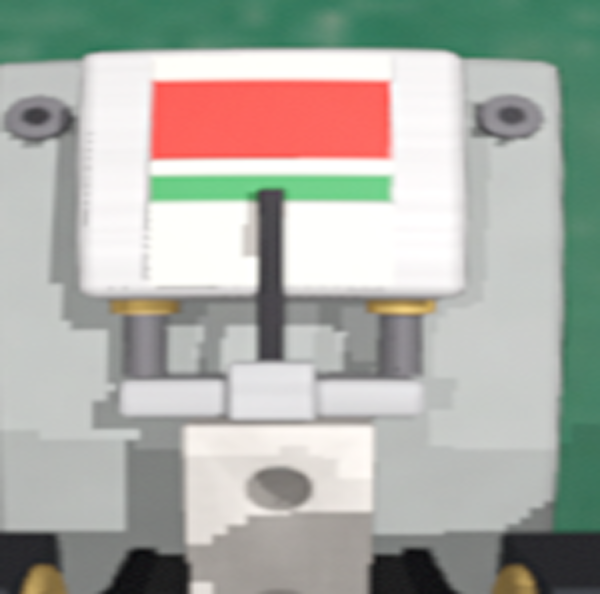

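View pics/top18.png

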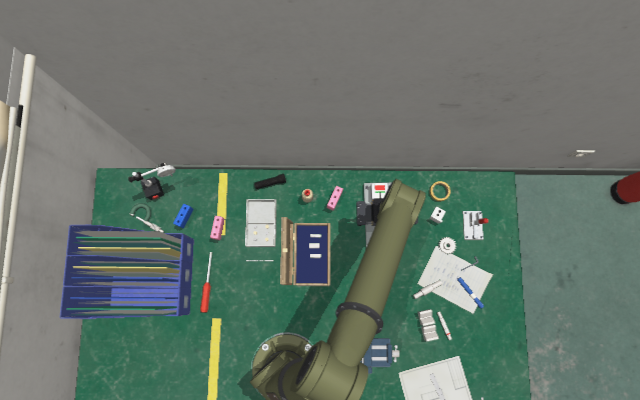

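The last views show a steady state. The pointer tip, at (271,190) in the crop, stands inside the green band (rows 176 to 201). The block is level at 50 mm above the bed, so it is flush. In the top view the other loose things have not moved.

```bash
python3 -c "
from cell import *
print(sign_off());print(get_obs()['time_s'],get_obs()['force'])"
```

```text
the job is handed in; nothing more can be done
None
the job is handed in; nothing more can be done
```

I picked up the grey block, carried it over the gauge box and laid it between the yellow lines. I pressed it flush while it was still clear of the fence, then slid it against the fence. I handed in at about 21 s, still gripping and pressing.

**Last checks**
- **Pointer:** the tip was in the green band, at about 9.5 mm of fence travel, and it did not move over 1 s of holding. It never came near the red.
- **Height and level:** the block's top was 50.0 mm above the bed and level within about 0.2° lengthwise. It was about 0.4° off across its width, which is near the noise of the measurement.
- **Force:** the block was pressed down with about 33 N at the wrist.
- **Other things:** the loose things looked unmoved in the top picture.

**What was not perfect**
- **Tipping during the slide:** friction tipped the block nose-down by about 1 to 1.5° twice, once before the fence and once against it. Its middle, and so the pad, was probably about 0.5 to 0.7 mm above flush for a short time. I corrected it both times by tilting the tool and pressing harder.
- **Centring:** the two measurements disagree. The tool position puts the block about 0.1 mm off centre, while the wrist picture puts its front about 1 mm off towards −y. Both are within the 2 mm of room on each side of the block.

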